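# Put the loose drivers back on the swing-out gate rack

## Robot

A 7-joint arm with a two-finger parallel gripper is mounted at the origin on the work surface. World frame = base frame: x ahead of the robot, y to its left, z up, the work surface at z = 0. Lengths are in m, angles in rad, forces in N, time in s.
With the tool pointing down it reaches from about 0.4 to 0.9 m from the base axis. Payload 5.6 kg.
Tool frame: the origin (TCP) lies on the centre line of the jaws, within the pads' length; the fingertips stand finger_overhang ahead of it and the grasp point (between the pads) lies 6 mm ahead of it (finger_overhang is the distance from the TCP to the fingertips, in m); z points along the fingers, y is the direction in which the jaws open and shut (so a half turn about z gives the same grasp; the last joint's range is limited). The gripper opens to 92 mm and grips with 3 to 60 N. Pads are 20 mm wide; open, the fingers measure 128 mm over their backs; the gripper's body (75 mm by 189 mm) begins 69 mm behind the grasp point.
Start: joints at [-1.175, 0.468, -0.012, 1.603, 0.006, 1.071, -0.056], TCP at [0.276, 0.588, 0.24] pointing down, gripper open.
Joint ranges: [-2.53, 2.53], [-0.31, 2.02], [-1.57, 1.55], [0.28, 2.44], [-1.29, 4.43], [0.15, 1.84], [-2.92, 2.92]. Speed limits (rad/s): [2.57, 2.57, 3.14, 3.14, 3.14, 3.14, 3.14].

## Interface

Orientations are given as a unit quaternion [x, y, z, w].
In Python, from plant import * gives the robot as it stands.
- The arm moves only by the shell command python3 -m handwheel 'ROWS'. ROWS is JSON, a list that holds one entry, the list of rows, each a list of 7 numbers: the gripper command: -1 is shut, 1 is fully open, values between are in proportion, then the shift along the tool's x, y, z in mm, then the turn, a rotation vector about the tool's x, y, z in rad. In form: [[[gripper, x, y, z, wx, wy, wz], ...]]. A call has 1 to 20 rows; each row shifts and turns the commanded pose from where the row before left it, along the tool's axes as they then stand; what a row does not reach is not made up. A row lasts 1/8 s, in which the tool goes at most 62.5 mm and 10.7 degrees, less where a joint would pass 70% of its speed; a pose out of reach is approached as far as the arm can. A call is refused whole if a number of a shift passes 62.5 or a number of a turn 0.188, either way. A call with a gripper value outside its range is refused whole. The fingers move at their own pace and stop on an object; the grip force is fixed at half the most. Time passes only in rows, so rows that do not move let the fingers close. It gives the time, the measured TCP pose, the force and the opening at its end, in the units of the state.
- state(): the state, without advancing time (a new reading comes with each control period).
- grab_frame(name): name is "side" or "top"; returns the picture (384x512x3 uint8, blue, green, red); there is no depth.
- camera_params(name): a dict with "camera_matrix" (3x3 intrinsics, pixels), "k1" (the pictures are not rectified: a ray, as slopes to the right and down, at radius r is drawn at 1 + k1 r^2 times it, then the intrinsics apply), "R" (3x3) and "t" (3): a world point X has camera coordinates R X + t. Camera axes: x right, y down, z forward; pixel columns grow to the right and rows downward; lengths in m; the calibration is good to about 2 mm. A picture is of the moment at which its call begins. camera_params takes no time and is no camera call.
- close_job(): hands the job in, once; it reports no verdict.
The state is a dict: "time": time; "joint_pos": joint angles; "qd": joint speeds; "joint_efforts": joint torques, N m; "tcp_pos": TCP position; "tcp_rot": TCP orientation; "ft_force": force on the tool from outside, world axes, zero at the start; "moment": the same for the moment, N m; "gripper_width": finger opening in m.
Only numpy, scipy, OpenCV 4.12 (cv2) and the standard library are available. Lean on these libraries where they do the work, as an engineer would, in place of code of your own. Each camera call takes 0.05 s, during which the arm holds its last target.

## Task

Put the stubby screwdrivers lying on the bench back in the tool cabinet: lift the gate's latch bar out of its catch with the orange thumb lever, swing the gate wide open (about a quarter turn) and lay every driver fully down in the cradle of its own colour on the gate's tray, tip towards the gate panel. Only when all of them are seated, swing the gate fully shut and let the latch bar drop back into its catch. Leave the other things on the bench alone.

Things in the scene. Friction and masses are not known exactly. Their poses are not given: they have to be found in the camera images.
- gate_leaf (a joint): Hinge of the blue gate on the front of the white tool cabinet (150 deep, 310 wide, 120 mm high, clear roof). 0 = shut; grows as the free end swings out, clockwise from above; stop at 1.6 rad. Stays where left (friction 0.15 N m). Panel 8 mm thick, 272 long, 25 to 105 mm above the bench. A tray with four cradles on its inner side swings out with it, from under the roof.
- latch_bar (a joint): Gravity latch bar on the gate's outside. 0 = down (behind the lip of the catch on the cabinet when the gate is shut); grows as its free end rises, stop at 0.45 rad. Clear of the lip above 0.2 rad. Falls to 0 when let go (2 N at the thumb lever). To latch, hold it up over the catch until the gate is shut, then let it drop (unlifted, it climbs the catch's sloped face only under a firm push).
- gate_hinge (a point): Point on the gate's vertical hinge axis, 100 mm above the bench. Its x axis points into the cabinet, square to the shut gate; the shut gate runs from it along its -y axis.
- latch_pivot (a point): Pivot of the latch bar, on the gate, 105 mm above the bench, 195 mm from the hinge axis along the gate, 34 mm outside the panel's middle plane. Turns with the gate: -y points along the gate to its free end, +x to its inner side, square to the panel. The bar turns about this x axis: its free end (-y side) rises as the thumb lever (+y side) goes down.
- thumb_lever (a point): Grip point of the orange thumb lever, an upright tab 10 mm thick (square to the gate), 22 wide, top 21 mm above this point. Bar down: 50 mm nearer the hinge than the pivot, 45 mm above it (150 above the bench); panel face 30 mm behind. Pinched from above across its thickness and moved on an arc about the pivot, down and towards the hinge, it lifts the bar; the gate can be swung by it.
- red_center (a point): Middle of the handle of the red stubby screwdriver (90 g). The red handle is a square bar 70 mm long, 24 x 24 mm, with a black band near its rear end; an 8 mm round steel shank, 48 mm long, leaves its front along this frame's +x axis. May be absent.
- red_tip (a point): Tip of the red driver's shank, 83 mm ahead of the middle of its handle. May be absent.
- red_cradle (a point): Seat of the red handle's middle on the tray (nearest the hinge, 60 mm from its axis; red strip and tag), 68 mm above the bench, 94 mm inside the panel. Turns with the gate; +x points away from the panel, the seated tip points to -x. Black notched supports: handle notch 30 mm wide, 13 deep, at +26 to +34 mm in x; shank notch 14 wide, 12 deep, at -56 to -64. Stop 8 mm high, 6 mm behind the handle. Tray floor 34 mm below. Cradles 50 mm apart.
- blue_center (a point): Middle of the handle of the blue stubby screwdriver (90 g). The blue handle is a square bar 70 mm long, 24 x 24 mm, with a black band near its rear end; an 8 mm round steel shank, 48 mm long, leaves its front along this frame's +x axis. May be absent.
- blue_tip (a point): Tip of the blue driver's shank, 83 mm ahead of the middle of its handle. May be absent.
- blue_cradle (a point): Seat of the blue handle's middle on the tray (second, 110 mm from the hinge axis; blue strip and tag), 68 mm above the bench, 94 mm inside the panel. Turns with the gate; +x points away from the panel, the seated tip points to -x. Black notched supports: handle notch 30 mm wide, 13 deep, at +26 to +34 mm in x; shank notch 14 wide, 12 deep, at -56 to -64. Stop 8 mm high, 6 mm behind the handle. Tray floor 34 mm below. Cradles 50 mm apart.
- green_center (a point): Middle of the handle of the green stubby screwdriver (90 g). The green handle is a square bar 70 mm long, 24 x 24 mm, with a black band near its rear end; an 8 mm round steel shank, 48 mm long, leaves its front along this frame's +x axis. May be absent.
- green_tip (a point): Tip of the green driver's shank, 83 mm ahead of the middle of its handle. May be absent.
- green_cradle (a point): Seat of the green handle's middle on the tray (third, 160 mm from the hinge axis; green strip and tag), 68 mm above the bench, 94 mm inside the panel. Turns with the gate; +x points away from the panel, the seated tip points to -x. Black notched supports: handle notch 30 mm wide, 13 deep, at +26 to +34 mm in x; shank notch 14 wide, 12 deep, at -56 to -64. Stop 8 mm high, 6 mm behind the handle. Tray floor 34 mm below. Cradles 50 mm apart.
- yellow_center (a point): Middle of the handle of the yellow stubby screwdriver (90 g). The yellow handle is a square bar 70 mm long, 24 x 24 mm, with a black band near its rear end; an 8 mm round steel shank, 48 mm long, leaves its front along this frame's +x axis. May be absent.
- yellow_tip (a point): Tip of the yellow driver's shank, 83 mm ahead of the middle of its handle. May be absent.
- yellow_cradle (a point): Seat of the yellow handle's middle on the tray (farthest from the hinge, 210 mm from its axis; yellow strip and tag), 68 mm above the bench, 94 mm inside the panel. Turns with the gate; +x points away from the panel, the seated tip points to -x. Black notched supports: handle notch 30 mm wide, 13 deep, at +26 to +34 mm in x; shank notch 14 wide, 12 deep, at -56 to -64. Stop 8 mm high, 6 mm behind the handle. Tray floor 34 mm below. Cradles 50 mm apart.
- nut: Bystander: hexagonal steel nut, 28 mm across, 16 mm high; origin at the centre of its underside. Leave it where it is.
- stock_block: Bystander: plain aluminium block, 60 x 40 x 25 mm; origin at the centre of its underside. Leave it where it is.
- oil_bottle: Bystander: white oil bottle with red cap, 56 mm across, 80 mm tall; origin at the centre of its underside. Leave it where it is.
- t_handle_key: Bystander: hex key with a yellow and black cross handle, 24 mm high, lying down; origin at the centre of its underside. Leave it where it is.
- tape_roll: Bystander: grey ring of tape, 70 mm across, 20 mm high; origin at the centre of its underside. Leave it where it is.
- collet_chuck: Bystander: round steel collet chuck, 40 mm across, 50 mm tall; origin at the centre of its underside. Leave it where it is.
Things that resemble listed ones, but are neither listed nor needed, are in the scene too. Several things look just like the part that bears blue_center: the one meant starts farthest from the robot's base.

How it is judged:
By the outcome, as a careful person would: the job done as asked, in the order asked, and still so for the second after the job is handed in, with the robot touching nothing.
Of red_driver, blue_driver, green_driver, yellow_driver only 3 to 4 are there at a start; the rules pass over those that are not, and their reading is None.
At some moment in a run one of red_driver, blue_driver, green_driver, yellow_driver may be knocked a few centimetres aside while the robot is not near it.
Once in a run the grip may slacken for a moment while it holds something.
It also fails if it takes over 210 s, if anything falls off the work surface, if the arm or the gripper's body presses on something with over 40 N, if the wrist force passes 120 N, or if a joint passes its speed limit or range.

## Working session

There is one attempt and no reset: what is moved stays moved. The work goes in short steps, Python scripts to look and compute and a shell command to move; the robot and the scene stay as the last step left them, time stands still between calls to the robot, and variables do not carry over. Pictures are saved under pics/ and viewed, and the job is handed in when it is done.

```bash
ls; mkdir -p pics; python3 - <<'E'
from plant import *
import cv2
s=state(); print({k:s[k] for k in s})
for n in("side","top"):
    f=grab_frame(n); cv2.imwrite(f"pics/{n}0.png",f); print(camera_params(n))
E
```

```text
pics
{'time': 0.0, 'joint_pos': array([-1.17499753,  0.46833149, -0.01160771,  1.60361765,  0.00602242,
        1.07136941, -0.05630398]), 'qd': array([ 5.84649703e-04,  1.60717630e-04,  5.65856805e-05, -1.29686529e-04,
        4.04169746e-04, -7.67419461e-04, -5.17533918e-04]), 'joint_efforts': array([-9.59058016e-04, -5.20566273e+01, -1.25196707e-02, -2.43741935e+01,
       -5.65312395e-02,  1.74056768e-02,  1.83330312e-04]), 'tcp_pos': array([0.27599326, 0.58791396, 0.23867242]), 'tcp_rot': array([ 2.17669177e-01,  9.76022240e-01, -8.37833678e-04, -1.16445218e-04]), 'ft_force': array([-0.49430796,  0.94522845,  0.10733376]), 'moment': array([-0.02147188,  0.00270953,  0.04936353]), 'gripper_width': 0.09185721363410435}
{'camera_matrix': array([[414.81017922,   0.        , 260.91206744],
       [  0.        , 414.81017922, 189.60928216],
       [  0.        ,   0.        ,   1.        ]]), 'k1': -0.035753324527697014, 'R': array([[ 0.86184992, -0.50702692,  0.01176507],
       [-0.38373133, -0.66708763, -0.63854863],
       [ 0.33160968,  0.54581847, -0.76949154]]), 't': array([-0.49255671,  0.26066339,  1.23671055])}
{'camera_matrix': array([[439.86924729,   0.        , 251.67843181],
       [  0.        , 439.86924729, 191.40540721],
       [  0.        ,   0.        ,   1.        ]]), 'k1': 0.019592501362148674, 'R': array([[-0.0288865 , -0.9995627 ,  0.00632325],
       [-0.993678  ,  0.02802872, -0.10871259],
       [ 0.10848781, -0.0094236 , -0.99405311]]), 't': array([-0.00711926,  0.55716754,  1.70282815])}
```

View pics/side0.png

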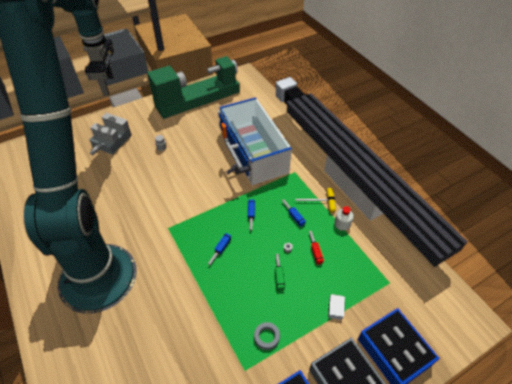

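View pics/top0.png

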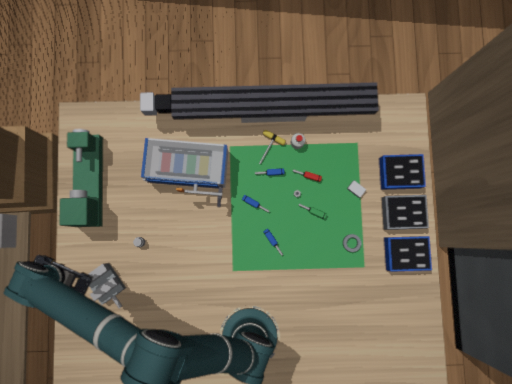

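```bash
cat > h.py <<'E'
from plant import *
import cv2, numpy as np
from scipy.spatial.transform import Rotation as Rn
P={n:camera_params(n) for n in("side","top")}
def proj(n,X):
    p=P[n]; c=np.asarray(X,float)@np.array(p['R']).T+p['t']; s=c[...,:2]/c[...,2:]
    r2=(s**2).sum(-1,keepdims=True); s=s*(1+p['k1']*r2); K=p['camera_matrix']
    return s*[K[0,0],K[1,1]]+[K[0,2],K[1,2]]
def ray(n,uv):
    p=P[n];K=p['camera_matrix']; d=(np.asarray(uv,float)-[K[0,2],K[1,2]])/[K[0,0],K[1,1]]
    s=d.copy()
    for _ in range(10): s=d/(1+p['k1']*(s**2).sum(-1,keepdims=True))
    v=np.append(s,1)@p['R']; o=-np.array(p['R']).T@p['t']; return o,v/np.linalg.norm(v)
def onz(n,uv,z):
    o,v=ray(n,uv); return o+v*(z-o[2])/v[2]
def tri(a,b):
    o1,v1=ray('side',a);o2,v2=ray('top',b)
    M=np.stack([v1,-v2],1); t=np.linalg.lstsq(M,o2-o1,rcond=None)[0]
    p,q=o1+t[0]*v1,o2+t[1]*v2; return (p+q)/2,np.linalg.norm(p-q)
def crop(f,x0,y0,x1,y1,k,name):
    cv2.imwrite(name,cv2.resize(f[y0:y1,x0:x1],None,fx=k,fy=k,interpolation=cv2.INTER_CUBIC))
E
python3 - <<'E'
from h import *
t=cv2.imread('pics/top0.png');s=cv2.imread('pics/side0.png')
crop(t,130,120,370,270,3.3,'pics/t0z.png'); crop(s,180,90,380,300,2.8,'pics/s0z.png')
E
```

```text
(no output)
```

View pics/t0z.png

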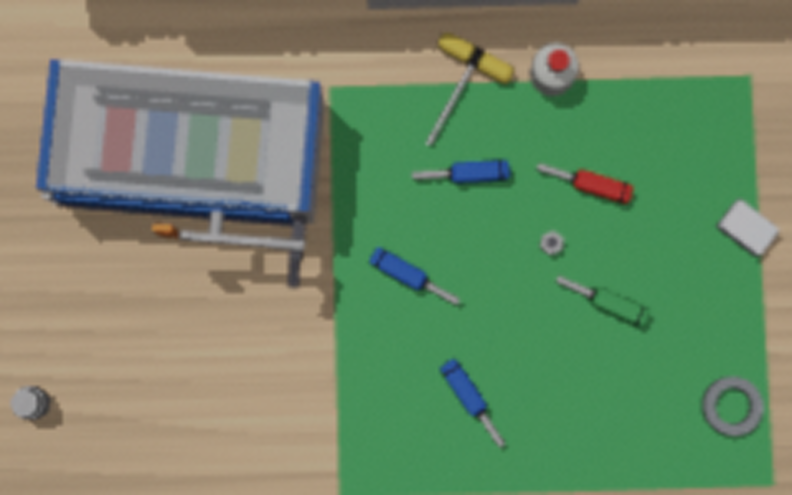

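View pics/s0z.png

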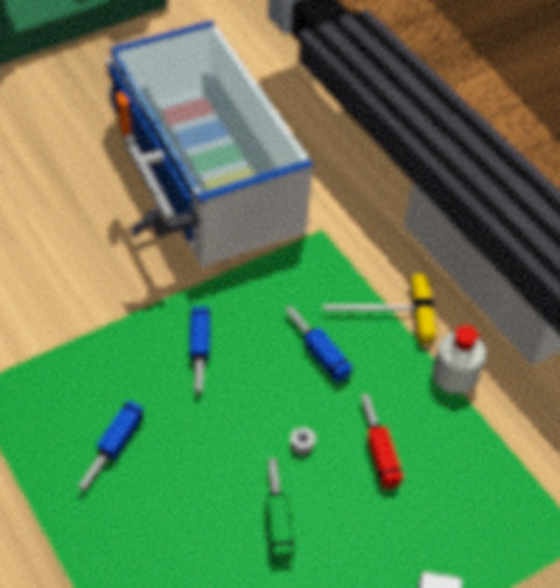

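```bash
cat > m.py <<'E'
from h import *
HS={'red':[((0,130,90),(6,255,255)),((174,130,90),(180,255,255))],'blue':[((105,150,60),(125,255,255))],'green':[((50,150,20),(80,255,110))],'orange':[((7,170,120),(18,255,255))]}
def mask(f,c):
    h=cv2.cvtColor(f,cv2.COLOR_BGR2HSV); m=0
    for a,b in HS[c]: m=m|cv2.inRange(h,a,b)
    return m
def blobs(f,c,amin=15):
    m=mask(f,c); n,l,st,ce=cv2.connectedComponentsWithStats(m)
    out=[]
    for i in range(1,n):
        if st[i,4]>=amin:
            ys,xs=np.where(l==i); out.append((ce[i],st[i,4],cv2.minAreaRect(np.stack([xs,ys],1).astype(np.float32))))
    return out
E
python3 - <<'E'
from m import *
for n in('top','side'):
    f=cv2.imread(f'pics/{n}0.png')
    for c in HS:
        for ce,a,r in blobs(f,c,6):
            z=0.018; print(n,c,ce.round(1),a,np.round(r[1],1),round(r[2]),onz(n,ce,z).round(3))
E
```

```text
top red [298.9 137.8] 25 [5. 4.] 90 [ 0.77  -0.219  0.018]
top red [312.1 176. ] 88 [17.1  5.1] 18 [ 0.613 -0.266  0.018]
top blue [144.2 157.3] 43 [ 1.1 36.2] 6 [0.707 0.402 0.018]
top blue [223.6 164.3] 52 [ 1.4 36.1] 5 [0.67  0.086 0.018]
top blue [394.3 173.8] 345 [32.7 43.3] 88 [ 0.613 -0.594  0.018]
top blue [275.  171.5] 93 [ 5. 16.] 90 [ 0.635 -0.118  0.018]
top blue [170.5 181.5] 106 [46.2  2.4] 5 [0.607 0.298 0.018]
top blue [207.3 184.6] 46 [19.2  2.4] 5 [0.59  0.152 0.018]
top blue [250.5 201.1] 88 [17.   5.2] 30 [ 0.52  -0.017  0.018]
top blue [270.  237.1] 92 [17.5  5. ] 56 [ 0.376 -0.09   0.018]
top blue [397.5 253.9] 303 [33.1 44.1] 88 [ 0.296 -0.586  0.018]
side red [346.1 209.6] 58 [7.8 7.8] 45 [ 0.794 -0.184  0.018]
side red [316.8 252.4] 134 [21.5  6.3] 72 [ 0.613 -0.27   0.018]
side blue [222.2 118.6] 24 [10.8  2.9] 59 [0.645 0.433 0.018]
side blue [232.1 135.1] 71 [19.3  4.2] 60 [0.634 0.327 0.018]
side blue [242.9 153.4] 78 [19.8  6.1] 58 [0.622 0.219 0.018]
side blue [270.4 154. ] 70 [ 2.  39.8] 72 [0.709 0.165 0.018]
side blue [250.8 208.6] 86 [16.  5.] 90 [ 
[... 3400 characters left out ...]
de orange [498.3 297.6] 7 [2.8 2.8] 45 [ 0.982 -0.662  0.018]
side orange [507.5 320. ] 8 [4.2 2.8] 45 [ 0.95  -0.721  0.018]
side orange [495.  357.6] 8 [2.5 5.1] 79 [ 0.835 -0.773  0.018]
side orange [483.8 363.8] 8 [5.8 2.2] 63 [ 0.796 -0.768  0.018]
side orange [477.9 365.3] 7 [4. 3.] 90 [ 0.78  -0.763  0.018]
side orange [504.5 370.7] 6 [1.7 5.4] 68 [ 0.83  -0.809  0.018]
side orange [468.6 372.4] 8 [1.7 5.3] 76 [ 0.745 -0.763  0.018]
side orange [509.7 372.7] 6 [1.7 3.6] 56 [ 0.837 -0.82   0.018]
side orange [467.8 376.5] 6 [1.8 3.1] 63 [ 0.735 -0.769  0.018]
side orange [498.6 375. ] 7 [2.8 2.8] 45 [ 0.807 -0.808  0.018]
side orange [488.9 381.2] 11 [2.8 5.4] 22 [ 0.774 -0.805  0.018]
```

```bash
python3 - <<'E'
from h import *
t=cv2.imread('pics/top0.png');s=cv2.imread('pics/side0.png')
crop(t,140,130,240,210,8,'pics/tg.png'); crop(s,210,90,300,190,6,'pics/sg.png')
crop(t,250,155,335,225,9,'pics/td.png')
E
```

```text
(no output)
```

View pics/tg.png

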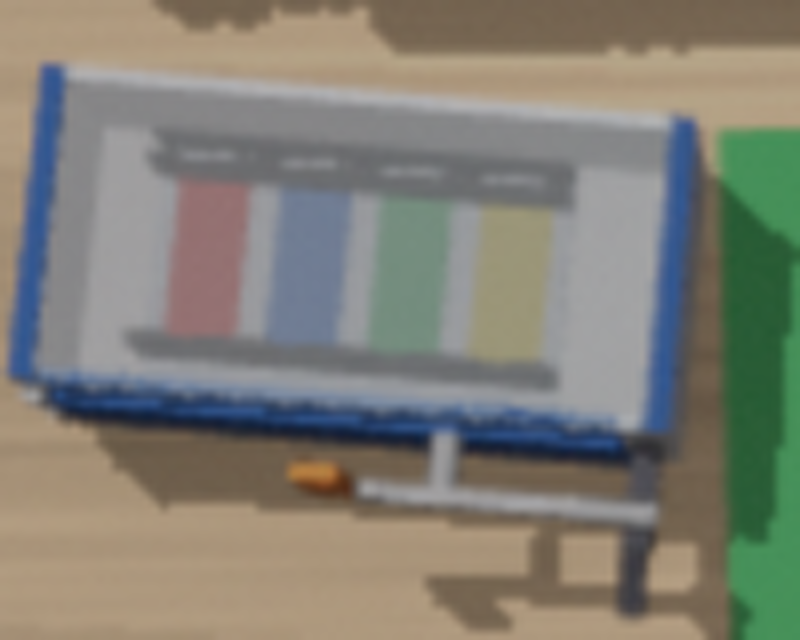

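View pics/sg.png

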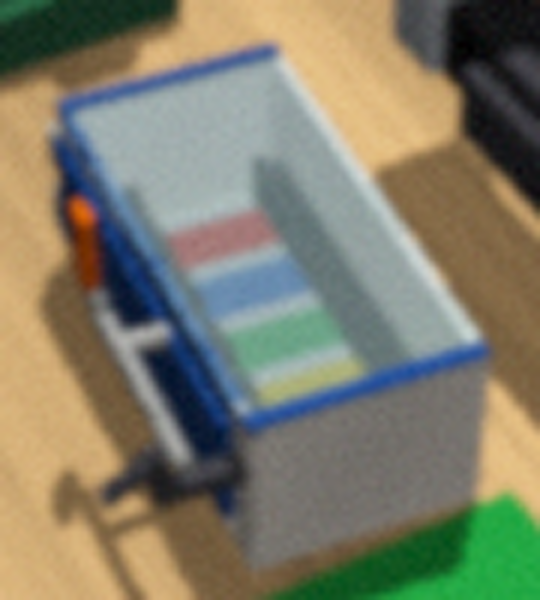

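View pics/td.png

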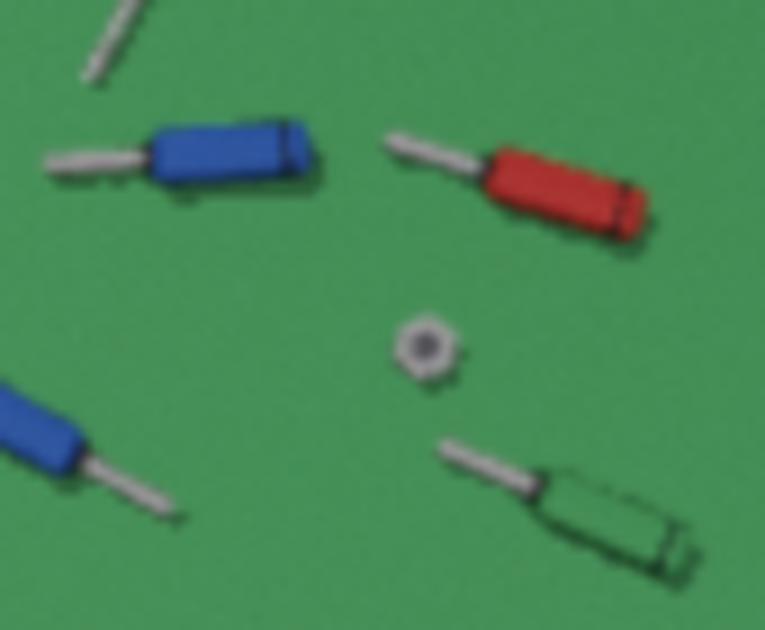

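```bash
python3 - <<'E'
from h import *
c=lambda x,y:(140+x/8,130+y/8)
cs=lambda x,y:(210+x/6,90+y/6)
Q={k:onz('top',c(*v),.12) for k,v in dict(BL=(42,66),FL=(11,378),BR=(695,119),FR=(664,434)).items()}
Q2={k:onz('side',cs(*v),.12) for k,v in dict(BL=(276,46),FL=(62,103),BR=(487,350),FR=(254,425)).items()}
for k in Q: print(k,Q[k].round(4),Q2[k].round(4))
n=np.linalg.norm
for q in(Q,Q2):
  print(n(q['BL']-q['FL']),n(q['BR']-q['FR']),n(q['BL']-q['BR']),n(q['FL']-q['FR']))
  a=q['FR']-q['FL'];print('ang',np.degrees(np.arctan2(a[0],-a[1])))
# lever
print('lever top', tri(cs(80,200),c(300,470)), tri(cs(86,245),c(320,478)))
print(onz('top',c(318,476),.171))
E
```

```text
BL [0.76   0.3735 0.12  ] [0.7645 0.3683 0.12  ]
FL [0.6118 0.3884 0.12  ] [0.6192 0.3853 0.12  ]
BR [0.7263 0.0664 0.12  ] [0.7305 0.0682 0.12  ]
FR [0.5769 0.0843 0.12  ] [0.5855 0.083  0.12  ]
0.14896908202283007 0.15048018706684899 0.3089991617748663 0.3061639189103133
ang -6.544590111423458
0.14635865793953107 0.1457895234694011 0.30206642484369317 0.3041636167142958
ang -6.355749840520996
lever top (array([0.56076293, 0.24518266, 0.17146428]), np.float64(0.004732061940263939)) (array([0.5605367 , 0.24101014, 0.14030551]), np.float64(0.004737234775949477))
[0.55564973 0.23802405 0.171     ]
```

```bash
python3 - <<'E'
from h import *
c=lambda x,y:(140+x/8,130+y/8)
cs=lambda x,y:(210+x/6,90+y/6)
print('panel ends',onz('top',c(48,402),.105),onz('top',c(635,458),.105))
print('panel bottom edge L/R side', onz('side',cs(58,140),.105),onz('side',cs(228,432),.105))
print('lev side',onz('side',cs(82,203),.171),'lev top',onz('top',c(313,474),.171))
# strips: midpoints on tray floor z .034 
for n,p,k in (('red',(208,257),c),('blue',(310,268),c),('green',(409,275),c),('yel',(512,285),c)): print(n,onz('top',k(*p),.034))
E
```

```text
panel ends [0.60211966 0.37473389 0.105     ] [0.56778947 0.09901692 0.105     ]
panel bottom edge L/R side [0.60814412 0.37114549 0.105     ] [0.57715001 0.09803771 0.105     ]
lev side [0.56305328 0.24206026 0.171     ] lev top [0.55662282 0.24026769 0.171     ]
red [0.68227104 0.31218388 0.034     ]
blue [0.6753915  0.26197972 0.034     ]
green [0.67054954 0.21321312 0.034     ]
yel [0.66414764 0.16247976 0.034     ]
```

```bash
cat >> h.py <<'E'
def Rdown(yaw_y):
    "tool z down, tool y at world heading yaw_y(rad)"
    y=np.array([np.cos(yaw_y),np.sin(yaw_y),0]);z=np.array([0,0,-1.]);x=np.cross(y,z)
    return np.stack([x,y,z],1)
def delta(pos,R=None):
    "tool-frame total shift mm, and rotvec needed from current measured"
    s=state();R0=Rn.from_quat(s['tcp_rot']).as_matrix()
    d=R0.T@(np.array(pos)-s['tcp_pos'])*1000
    w=np.zeros(3) if R is None else Rn.from_matrix(R0.T@R).as_rotvec()
    print('shift',d.round(1),'turn',w.round(3)); return d,w
E
python3 - <<'E'
import plant; print([n for n in dir(plant) if n[0]!='_'])
from h import *
try: print(finger_overhang)
except Exception as e: print(e)
s=state();R0=Rn.from_quat(s['tcp_rot']).as_matrix();print(R0.round(3))
print('yaw y',np.degrees(np.arctan2(R0[1,1],R0[0,1])))
for yy in(-6.7,173.3): delta([.560,.241,.24],Rdown(np.radians(yy)))
E
```

```text
['MotionError', 'camera_params', 'close_job', 'finger_overhang', 'grab_frame', 'state']
0.025
[[-0.905  0.425 -0.001]
 [ 0.425  0.905 -0.001]
 [-0.    -0.002 -1.   ]]
yaw y 64.85309254801766
shift [-404.5 -193.4   -0.9] turn [-1.000e-03  1.000e-03  1.249e+00]
shift [-404.5 -193.4   -0.9] turn [-1.000e-03 -1.000e-03 -1.893e+00]
```

```bash
python3 -m handwheel '[[[-0.13,-50.6,-24.2,0,0,0,0],[-0.13,-50.6,-24.2,0,0,0,0],[-0.13,-50.6,-24.2,0,0,0,0],[-0.13,-50.6,-24.2,0,0,0,0],[-0.13,-50.6,-24.2,0,0,0,0],[-0.13,-50.6,-24.2,0,0,0,0],[-0.13,-50.6,-24.2,0,0,0,0],[-0.13,-50.6,-24.2,0,0,0,0],[-0.13,0,0,0,0,0,0.104],[-0.13,0,0,0,0,0,0.104],[-0.13,0,0,0,0,0,0.104],[-0.13,0,0,0,0,0,0.104],[-0.13,0,0,0,0,0,0.104],[-0.13,0,0,0,0,0,0.104],[-0.13,0,0,0,0,0,0.104],[-0.13,0,0,0,0,0,0.104],[-0.13,0,0,0,0,0,0.104],[-0.13,0,0,0,0,0,0.104],[-0.13,0,0,0,0,0,0.104],[-0.13,0,0,0,0,0,0.105]]]'
python3 - <<'E'
from h import *
delta([.560,.241,.160],Rdown(np.radians(-6.7))); print(state()['joint_pos'].round(2))
for n in("side","top"):
    f=grab_frame(n); cv2.imwrite(f"pics/{n}1.png",f)
crop(cv2.imread('pics/side1.png'),180,60,380,260,2.9,'pics/s1z.png')
crop(cv2.imread('pics/top1.png'),130,100,330,250,3.6,'pics/t1z.png')
E
```

```text
time: 2.6
tcp_pos: [0.5601, 0.2411, 0.2391]
tcp_rot: [0.748, 0.663, -0.0, -0.0]
ft_force: [-0.4, 0.2, 0.1]
gripper_width: 0.04
shift [-0.   0.  79.1] turn [-0.001  0.001 -0.004]
[-0.76  0.41  0.38  1.73 -0.17  1.04 -0.43]
```

View pics/s1z.png

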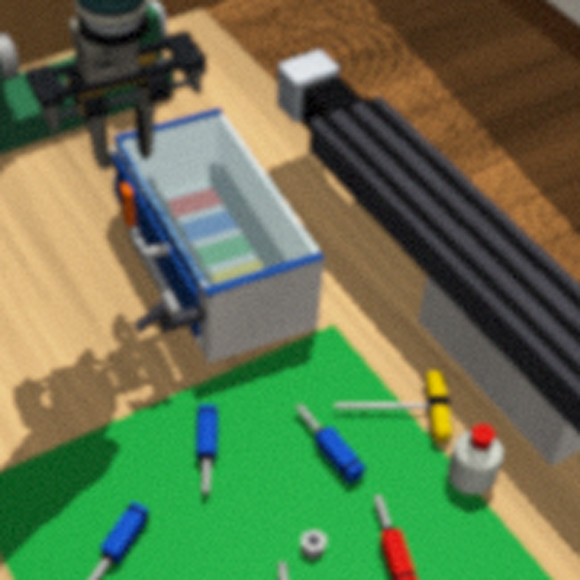

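View pics/t1z.png

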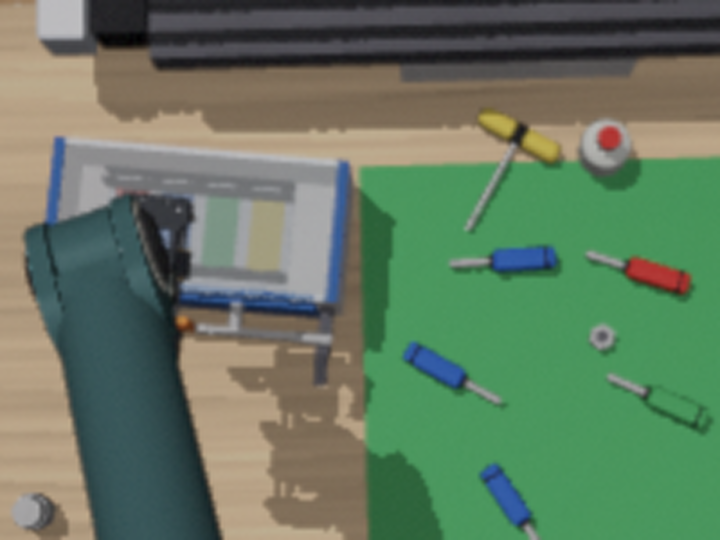

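```bash
python3 - <<'E'
from h import *
n=np.array([.9932,-.1167,0]);u=np.array([-.1167,-.9932,0])
for k in(-.029,.029): print(proj('side',np.array([.5601,.2411,.2141])+n*k))
for k in(-.02,.02): print(proj('side',np.array([.5601,.2411,.2141])+n*k))
print('lever grip', proj('side',[.56,.241,.150]), proj('side',[.56,.241,.171]),proj('top',[.56,.241,.171]))
E
```

```text
[214.11780571 116.75936522]
[230.3663062  112.33848903]
[216.66222677 116.06641213]
[227.86800411 113.01756537]
lever grip [223.3647808  128.89489957] [223.01497631 124.30687625] [178.91170392 188.3280507 ]
```

```bash
python3 -m handwheel '[[[-0.13,0,0,20,0,0,0],[-0.13,0,0,20,0,0,0],[-0.13,0,0,20,0,0,0],[-0.13,0,0,19,0,0,0],[-0.13,0,0,0,0,0,0],[-1,0,0,0,0,0,0],[-1,0,0,0,0,0,0],[-1,0,0,0,0,0,0],[-1,0,0,0,0,0,0],[-1,0,0,0,0,0,0]]]'
python3 - <<'E'
from h import *
s=state();print(s['ft_force'],s['gripper_width'],s['tcp_pos'])
f=grab_frame('side');crop(f,180,60,300,180,5,'pics/s2z.png')
E
```

```text
time: 3.95
tcp_pos: [0.5603, 0.2414, 0.1611]
tcp_rot: [0.747, 0.665, 0.0, -0.0]
ft_force: [-2.1, 1.3, 4.9]
gripper_width: 0.0096
[-2.12433763  1.29369076  4.88057573] 0.00957639422490864 [0.56028079 0.24144176 0.16114058]
```

View pics/s2z.png

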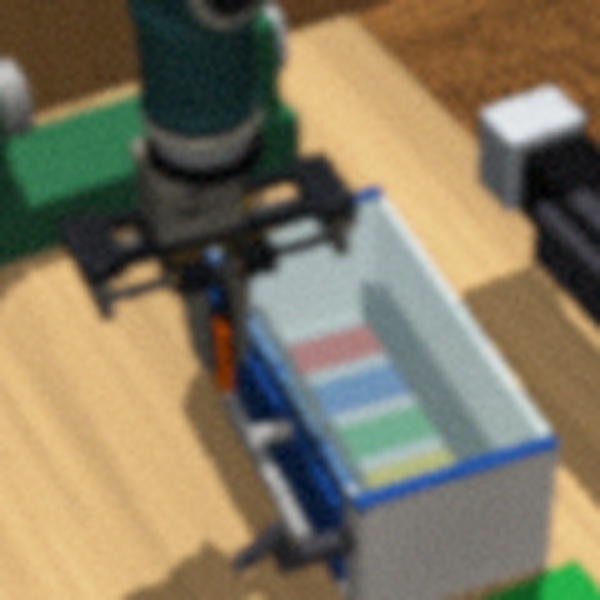

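```bash
python3 -m handwheel '[[[-1,2.2,0,2.05,0,-0.04,0],[-1,2.2,0,2.05,0,-0.04,0],[-1,2.2,0,2.05,0,-0.04,0],[-1,2.2,0,2.05,0,-0.04,0],[-1,2.2,0,2.05,0,-0.04,0],[-1,2.2,0,2.05,0,-0.04,0],[-1,2.2,0,2.05,0,-0.04,0],[-1,2.2,0,2.05,0,-0.04,0],[-1,0,0,0,0,0,0]]]'
python3 - <<'E'
from h import *
s=state();print(s['ft_force'],s['moment'],s['gripper_width'],s['tcp_pos'])
print(Rn.from_quat(s['tcp_rot']).as_matrix().round(3))
f=grab_frame('side');crop(f,180,60,300,180,5,'pics/s3z.png')
E
```

```text
time: 5.12
tcp_pos: [0.5621, 0.2567, 0.1415]
tcp_rot: [0.737, 0.656, -0.12, 0.107]
ft_force: [-4.6, 1.2, 4.2]
gripper_width: 0.0095
[-4.55309302  1.18514744  4.16357591] [ 0.09882715  0.72950226 -0.05867351] 0.009514512447140792 [0.5620707  0.2566565  0.14149975]
[[ 0.109  0.993 -0.037]
 [ 0.942 -0.115 -0.315]
 [-0.317 -0.    -0.948]]
```

View pics/s3z.png

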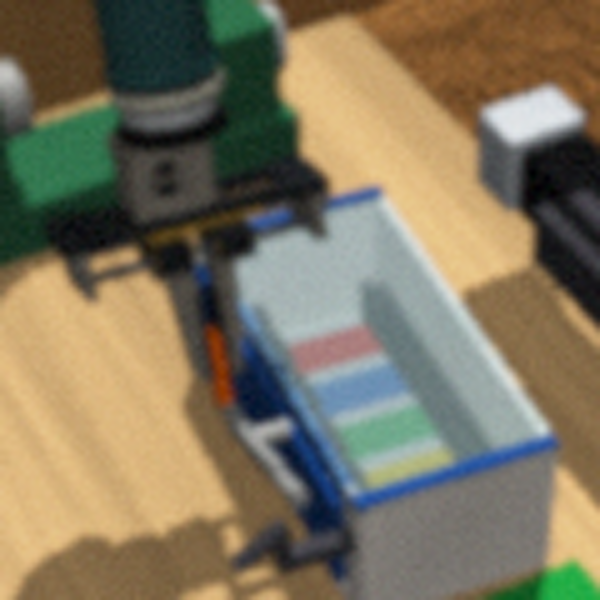

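```bash
cat >> h.py <<'E'
def swing(h,dth,k=None):
    "row for rotation dth (about world z, ccw +) about hinge h"
    s=state();R0=Rn.from_quat(s['tcp_rot']).as_matrix();p=s['tcp_pos']
    r=np.array([p[0]-h[0],p[1]-h[1],0]);Rz=Rn.from_rotvec([0,0,dth]).as_matrix()
    print('row',(R0.T@((Rz@r)-r)*1000).round(2),(R0.T@[0,0,dth]).round(4),'radius',np.linalg.norm(r))
E
python3 -c "
from h import *
swing((.609,.382),-.06)"
```

```text
row [ 2.05 -7.73 -0.68] [0.019  0.     0.0569] radius 0.1338614355669775
```

```bash
python3 -m handwheel '[[[-1,2.05,-7.73,-0.68,0.019,0,0.0569],[-1,2.05,-7.73,-0.68,0.019,0,0.0569],[-1,2.05,-7.73,-0.68,0.019,0,0.0569],[-1,2.05,-7.73,-0.68,0.019,0,0.0569],[-1,2.05,-7.73,-0.68,0.019,0,0.0569],[-1,0,0,0,0,0,0]]]'
python3 - <<'E'
from h import *
s=state();print(s['ft_force'],s['moment'],s['gripper_width'],s['tcp_pos'],s['joint_pos'].round(2))
swing((.609,.382),-.06)
f=grab_frame('side');crop(f,180,60,300,180,5,'pics/s4z.png')
E
```

```text
time: 5.92
tcp_pos: [0.5275, 0.2763, 0.1418]
tcp_rot: [0.827, 0.539, -0.133, 0.087]
ft_force: [-0.3, 1.7, 2.3]
gripper_width: 0.0098
[-0.25994274  1.69305955  2.33255781] [0.47949452 0.06820347 0.06809503] 0.009775861693630873 [0.52747332 0.27633191 0.14177853] [-0.97  0.67  0.5   1.65 -0.12  1.15 -0.87]
row [ 2.04 -7.71 -0.67] [0.0188 0.     0.057 ] radius 0.13346289880444667
```

View pics/s4z.png

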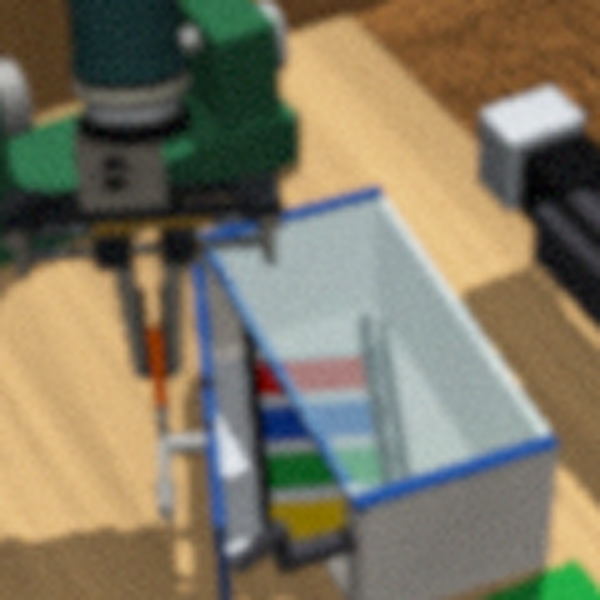

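```bash
python3 -m handwheel '[[[-1,2.04,-7.71,-0.67,0.019,0,0.057],[-1,2.04,-7.71,-0.67,0.019,0,0.057],[-1,2.04,-7.71,-0.67,0.019,0,0.057],[-1,2.04,-7.71,-0.67,0.019,0,0.057],[-1,2.04,-7.71,-0.67,0.019,0,0.057],[-1,2.04,-7.71,-0.67,0.019,0,0.057],[-1,2.04,-7.71,-0.67,0.019,0,0.057],[-1,2.04,-7.71,-0.67,0.019,0,0.057],[-1,2.04,-7.71,-0.67,0.019,0,0.057],[-1,2.04,-7.71,-0.67,0.019,0,0.057],[-1,0,0,0,0,0,0]]]'
python3 - <<'E'
from h import *
s=state();print(s['ft_force'],s['moment'],s['gripper_width'],s['tcp_pos'],s['joint_pos'].round(2))
R=Rn.from_quat(s['tcp_rot']).as_matrix();print(np.degrees(np.arctan2(R[1,1],R[0,1])),R[2].round(3))
swing((.609,.382),-.06)
E
```

```text
time: 7.35
tcp_pos: [0.4832, 0.3408, 0.142]
tcp_rot: [0.95, 0.27, -0.152, 0.043]
ft_force: [2.4, 4.1, 1.0]
gripper_width: 0.0097
[2.44675987 4.1154073  0.98227091] [ 0.68794682 -0.73647761  0.14195294] 0.00972521238928712 [0.48320155 0.34082312 0.14201445] [-1.04  0.7   0.57  1.62 -0.36  1.26 -1.37]
-58.226784855358474 [-0.312 -0.001 -0.95 ]
row [ 2.   -7.66 -0.65] [0.0187 0.0001 0.057 ] radius 0.13236610022832654
```

```bash
python3 -m handwheel '[[[-1,2.0,-7.66,-0.65,0.019,0,0.057],[-1,2.0,-7.66,-0.65,0.019,0,0.057],[-1,2.0,-7.66,-0.65,0.019,0,0.057],[-1,2.0,-7.66,-0.65,0.019,0,0.057],[-1,2.0,-7.66,-0.65,0.019,0,0.057],[-1,2.0,-7.66,-0.65,0.019,0,0.057],[-1,2.0,-7.66,-0.65,0.019,0,0.057],[-1,2.0,-7.66,-0.65,0.019,0,0.057],[-1,2.0,-7.66,-0.65,0.019,0,0.057],[-1,2.0,-7.66,-0.65,0.019,0,0.057],[-1,2.0,-7.66,-0.65,0.019,0,0.057],[-1,0,0,0,0,0,0]]]'
python3 - <<'E'
from h import *
s=state();print(s['ft_force'],s['moment'],s['gripper_width'],s['tcp_pos'],s['joint_pos'].round(2))
R=Rn.from_quat(s['tcp_rot']).as_matrix();print(np.degrees(np.arctan2(R[1,1],R[0,1])),R[2].round(3))
print(R.T@(np.array([0,0,1.])))
E
```

```text
time: 8.85
tcp_pos: [0.4849, 0.4251, 0.1421]
tcp_rot: [0.986, -0.053, -0.158, -0.009]
ft_force: [3.7, 1.6, 2.7]
gripper_width: 0.0105
[3.73004557 1.58222004 2.6608487 ] [ 0.04219573 -0.91971795  0.33375681] 0.010530168899146075 [0.48486796 0.42514918 0.14211652] [-1.08  0.76  0.64  1.55 -0.64  1.3  -1.92]
-96.12083744178896 [-0.313 -0.002 -0.95 ]
[-0.31332529 -0.00185207 -0.94964405]
```

```bash
python3 -m handwheel '[[[-1,-2.28,0,-1.95,0,0.04,0],[-1,-2.28,0,-1.95,0,0.04,0],[-1,-2.28,0,-1.95,0,0.04,0],[-1,-2.28,0,-1.95,0,0.04,0],[-1,-2.28,0,-1.95,0,0.04,0],[-1,-2.28,0,-1.95,0,0.04,0],[-1,-2.28,0,-1.95,0,0.04,0],[-1,-2.28,0,-1.95,0,0.04,0],[-0.13,0,0,0,0,0,0],[-0.13,0,0,0,0,0,0],[-0.13,0,0,0,0,0,0],[-0.13,0,0,-20,0,0,0],[-0.13,0,0,-30,0,0,0],[-0.13,0,0,-40,0,0,0],[-0.13,0,0,-30,0,0,0],[-0.13,0,0,0,0,0,0]]]'
python3 - <<'E'
from h import *
from scipy.optimize import least_squares
A=np.array([(.5621,.2567),(.5275,.2763),(.4832,.3408),(.4849,.4251)])
r=least_squares(lambda c:np.linalg.norm(A-c[:2],axis=1)-c[2],[.609,.382,.13]);print(r.x,r.fun)
s=state();print(s['tcp_pos'])
for n in("side","top"):
    f=grab_frame(n); cv2.imwrite(f"pics/{n}5.png",f)
crop(cv2.imread('pics/side5.png'),150,60,350,260,2.9,'pics/s5z.png')
crop(cv2.imread('pics/top5.png'),100,120,350,290,3.1,'pics/t5z.png')
E
```

```text
time: 10.85
tcp_pos: [0.4701, 0.4277, 0.2842]
tcp_rot: [0.999, -0.054, 0.001, -0.003]
ft_force: [-0.7, 0.2, 0.0]
gripper_width: 0.04
[0.60961818 0.38034651 0.13249386] [-3.08883319e-05  5.45229204e-05 -3.44906784e-05  1.08581538e-05]
[0.47005816 0.42774597 0.28422369]
```

View pics/s5z.png

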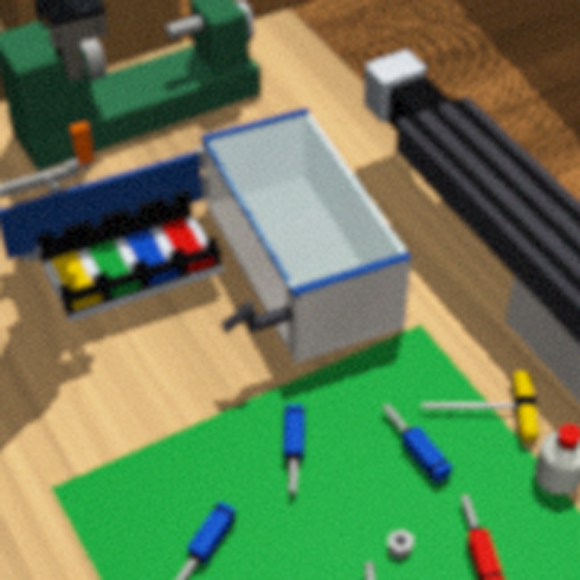

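View pics/t5z.png

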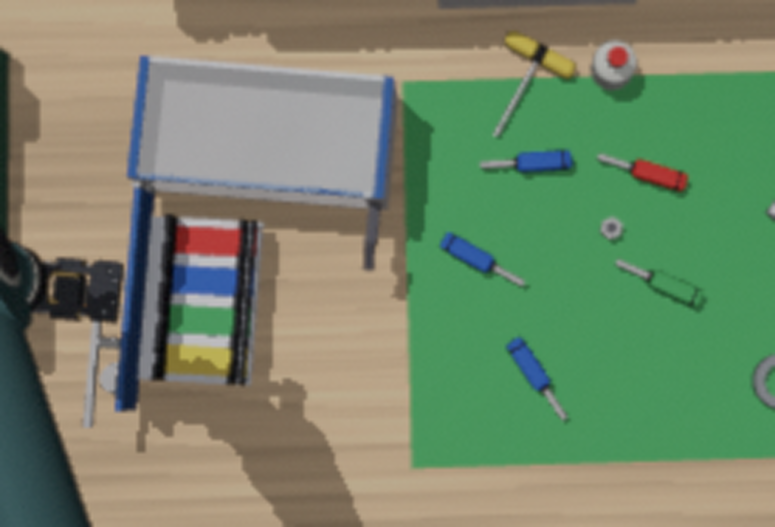

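```bash
python3 - <<'E'
from h import *
f=cv2.imread('pics/top5.png');h=cv2.cvtColor(f,cv2.COLOR_BGR2HSV)
hs=np.array([.6096,.3803]);a=np.radians(174-.0);u=np.array([np.cos(a),np.sin(a)]);n=np.array([-u[1],u[0]])
for c,lo,hi,d in(('red',(0,150,60),(8,255,255),.06),('blue',(105,150,60),(125,255,255),.11),('green',(50,150,20),(80,255,200),.16),('yel',(20,150,60),(35,255,255),.21)):
    m=cv2.inRange(h,lo,hi); m2=np.zeros_like(m); m2[185:245,150:182]=m[185:245,150:182]
    k,l,st,ce=cv2.connectedComponentsWithStats(m2); i=1+np.argmax(st[1:,4])
    p=onz('top',ce[i],.034)[:2]
    print(c,ce[i].round(1),st[i],p.round(4),'along,inside',((p-hs)@u).round(4),((p-hs)@n).round(4),'seat',(hs+d*u+.094*n).round(4))
# gate top edge line
for px in((147,185),(125,410),(150,187),(137,410)):
    print(onz('top',(100+px[0]/3.1,120+px[1]/3.1),.105).round(4))
E
```

```text
red [166.8 197.2] [157 193  21   9 152] [0.5427 0.3102] along,inside 0.0592 0.0767 seat [0.5401 0.2931]
blue [165.6 210. ] [155 206  22   9 154] [0.4927 0.3152] along,inside 0.1095 0.0769 seat [0.4904 0.2983]
green [154. 220.] [154 220   1   1   1] [0.4551 0.3605] along,inside 0.1516 0.0358 seat [0.4407 0.3035]
yel [160.7 236.7] [153 232  21   8  79] [0.3897 0.335 ] along,inside 0.2139 0.0681 seat [0.3909 0.3088]
[0.6042 0.3694 0.105 ]
[0.3337 0.3963 0.105 ]
[0.6016 0.3658 0.105 ]
[0.3333 0.382  0.105 ]
```

```bash
cat > drv.py <<'E'
from h import *
def drv(tip,rear,name=''):
    t=onz('top',tip,.012);r=onz('top',rear,.018)
    t,r=t[:2],r[:2]
    d=t-r; L=np.linalg.norm(d); c=t-d*83/118; hd=np.degrees(np.arctan2(d[1],d[0]))
    print(name,'center',c.round(4),'L',L.round(4),'heading',hd.round(1),'tool y',round(hd-90,1)); return c,hd-90
E
python3 - <<'E'
from drv import *
c=lambda x,y:(250+x/9,155+y/9)
drv(c(42,163),c(314,150),'blue');drv(c(384,137),c(648,212),'red');drv(c(438,442),c(692,560),'green')
E
```

```text
blue center [ 0.6331 -0.1221] L 0.1206 heading 90.7 tool y 0.7
red center [ 0.6129 -0.2706] L 0.1209 heading 71.8 tool y -18.2
green center [ 0.4638 -0.2846] L 0.1218 heading 62.9 tool y -27.1
```

```bash
python3 -c "
from h import *
delta([.6331,-.1221,.25],Rdown(np.radians(0.7)))"
```

```text
shift [223.1 528.4  29.2] turn [-0.004 -0.    -1.691]
```

```bash
python3 -m handwheel '[[[0.3,22.3,52.8,2.9,0,0,0],[0.3,22.3,52.8,2.9,0,0,0],[0.3,22.3,52.8,2.9,0,0,0],[0.3,22.3,52.8,2.9,0,0,0],[0.3,22.3,52.8,2.9,0,0,0],[0.3,22.3,52.8,2.9,0,0,0],[0.3,22.3,52.8,2.9,0,0,0],[0.3,22.3,52.8,2.9,0,0,0],[0.3,22.3,52.8,2.9,0,0,0],[0.3,22.3,52.8,2.9,0,0,0],[0.3,0,0,0,0,0,-0.169],[0.3,0,0,0,0,0,-0.169],[0.3,0,0,0,0,0,-0.169],[0.3,0,0,0,0,0,-0.169],[0.3,0,0,0,0,0,-0.169],[0.3,0,0,0,0,0,-0.169],[0.3,0,0,0,0,0,-0.169],[0.3,0,0,0,0,0,-0.169],[0.3,0,0,0,0,0,-0.169],[0.3,0,0,0,0,0,-0.17]]]'
python3 - <<'E'
from h import *
delta([.6331,-.1221,.029],Rdown(np.radians(0.7)))
for n in("side","top"):
    f=grab_frame(n); cv2.imwrite(f"pics/{n}6.png",f)
crop(cv2.imread('pics/side6.png'),180,60,380,260,2.9,'pics/s6z.png')
crop(cv2.imread('pics/top6.png'),200,120,380,260,4,'pics/t6z.png')
E
```

```text
time: 13.45
tcp_pos: [0.6324, -0.1214, 0.2486]
tcp_rot: [0.701, 0.713, -0.001, -0.002]
ft_force: [-0.1, -0.0, 0.2]
gripper_width: 0.06
shift [ -1.2   1.7 219.6] turn [-0.005 -0.002  0.006]
```

View pics/s6z.png

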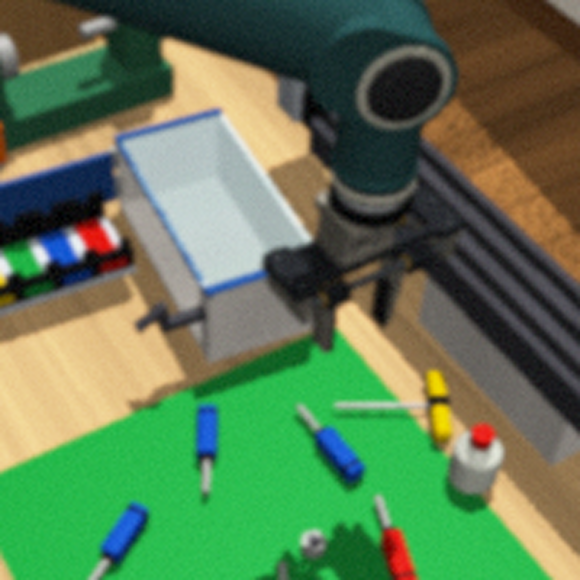

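View pics/t6z.png

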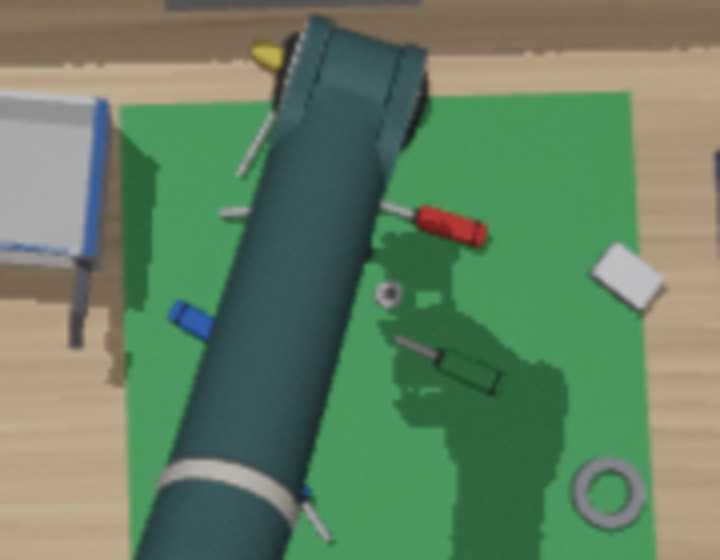

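```bash
python3 -m handwheel '[[[0.3,-1.2,1.7,50,0,0,0],[0.3,0,0,50,0,0,0],[0.3,0,0,50,0,0,0],[0.3,0,0,40,0,0,0],[0.3,0,0,20,0,0,0],[0.3,0,0,9.6,0,0,0],[0.3,0,0,0,0,0,0],[-1,0,0,0,0,0,0],[-1,0,0,0,0,0,0],[-1,0,0,0,0,0,0],[-1,0,0,0,0,0,0],[-1,0,0,0,0,0,0],[-1,0,0,-40,0,0,0],[-1,0,0,-50,0,0,0],[-1,0,0,-50,0,0,0],[-1,0,0,0,0,0,0]]]'
python3 - <<'E'
from h import *
hs=np.array([.6096,.3803]);a=np.radians(174);u=np.array([np.cos(a),np.sin(a)]);n=np.array([-u[1],u[0]])
p=hs+.11*u+.094*n
delta([*p,.17],Rdown(np.radians(-6)))
f=grab_frame('side'); crop(f,220,60,400,240,3.2,'pics/s7z.png')
E
```

```text
time: 15.55
tcp_pos: [0.6371, -0.1233, 0.1748]
tcp_rot: [0.703, 0.711, 0.002, 0.002]
ft_force: [-0.1, 0.7, -1.6]
gripper_width: 0.0238
shift [ 423.4 -141.6    4.5] turn [ 0.006 -0.002  0.117]
```

View pics/s7z.png

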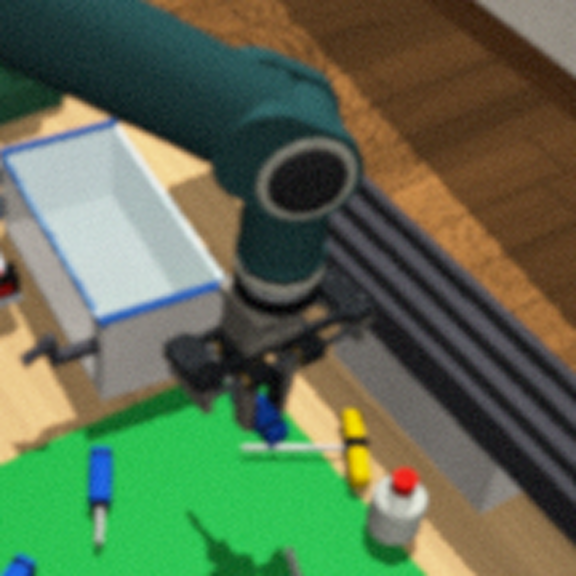

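```bash
python3 -m handwheel '[[[-1,0,0,-30,0,0,0],[-1,47,-15.7,0,0,0,0],[-1,47,-15.7,0,0,0,0],[-1,47,-15.7,0,0,0,0],[-1,47,-15.7,0,0,0,0],[-1,47,-15.7,0,0,0,0],[-1,47,-15.7,0,0,0,0],[-1,47,-15.7,0,0,0,0],[-1,47,-15.7,0,0,0,0],[-1,47,-15.7,0,0,0,0],[-1,0,0,0,0,0,0.058],[-1,0,0,0,0,0,0.059],[-1,0,0,0,0,0,0],[-1,0,0,0,0,0,0]]]'
python3 - <<'E'
from h import *
hs=np.array([.6096,.3803]);a=np.radians(174);u=np.array([np.cos(a),np.sin(a)]);n=np.array([-u[1],u[0]])
p=hs+.11*u+.094*n; print(p)
delta([*p,.085],Rdown(np.radians(-6)))
for n_ in("side","top"):
    f=grab_frame(n_); cv2.imwrite(f"pics/{n_}8.png",f)
crop(cv2.imread('pics/side8.png'),130,60,330,240,3,'pics/s8z.png')
crop(cv2.imread('pics/top8.png'),130,130,290,250,4.5,'pics/t8z.png')
E
```

```text
time: 17.35
tcp_pos: [0.4879, 0.2982, 0.2006]
tcp_rot: [0.743, 0.669, -0.001, -0.001]
ft_force: [0.6, 0.3, -1.5]
gripper_width: 0.0239
[0.49037692 0.29831307]
shift [  0.4   2.9 115.6] turn [-0.003 -0.     0.001]
```

View pics/s8z.png

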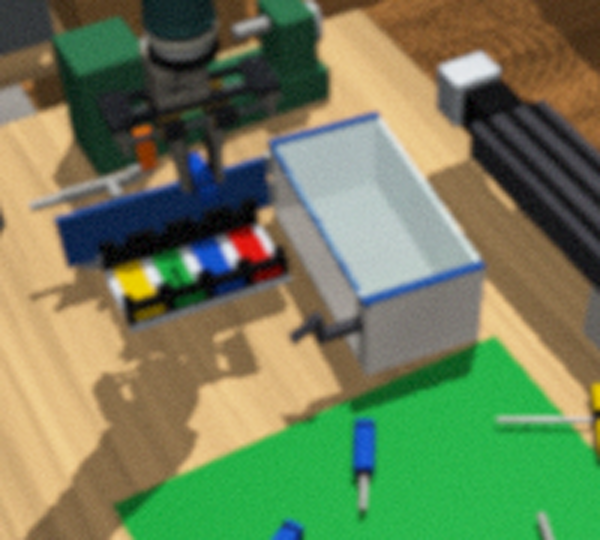

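View pics/t8z.png

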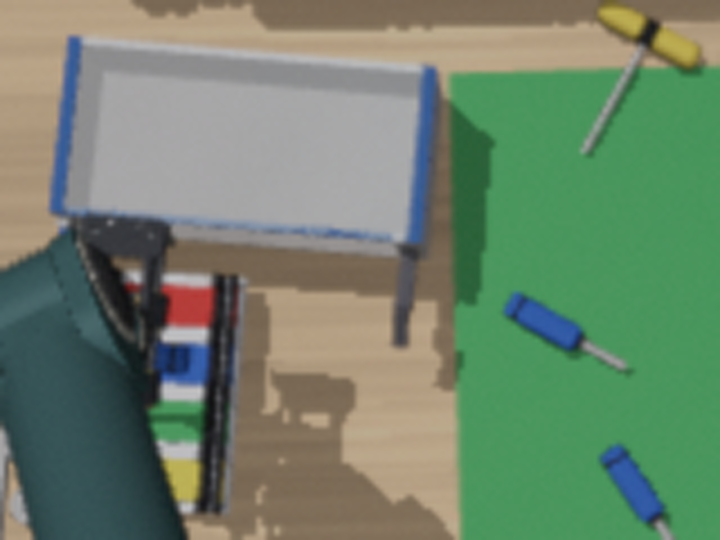

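```bash
python3 - <<'E'
from h import *
hs=np.array([.6096,.3803]);a=np.radians(174);u=np.array([np.cos(a),np.sin(a)]);n=np.array([-u[1],u[0]])
p=onz('top',(130+192/4.5,130+358/4.5),.197)[:2]; print(p,(p-hs)@u,(p-hs)@n)
E
```

```text
[0.48188277 0.25978086] 0.11441990612960587 0.13320900727155321
```

```bash
python3 -m handwheel '[[[-1,3,2.9,0,0,0,0],[-1,0,0,30,0,0,0],[-1,0,0,30,0,0,0],[-1,0,0,25,0,0,0],[-1,0,0,15,0,0,0],[-1,0,0,0,0,0,0],[-1,0,0,8,0,0,0],[-1,0,0,0,0,0,0]]]'
python3 - <<'E'
from h import *
print(state()['gripper_width'])
hs=np.array([.6096,.3803]);a=np.radians(174);u=np.array([np.cos(a),np.sin(a)]);n=np.array([-u[1],u[0]])
p=hs+.11*u+.094*n
delta([*p,.085],Rdown(np.radians(-6)))
f=grab_frame('side'); crop(f,130,60,290,200,4,'pics/s9z.png')
f=grab_frame('top'); crop(f,130,150,230,250,5.5,'pics/t9z.png')
E
```

```text
time: 18.45
tcp_pos: [0.4915, 0.3016, 0.0938]
tcp_rot: [0.743, 0.669, 0.0, -0.001]
ft_force: [-0.3, -0.2, -0.8]
gripper_width: 0.0237
0.02371678370646385
shift [-3.4 -0.7  8.8] turn [-0.002 -0.002  0.   ]
```

View pics/s9z.png

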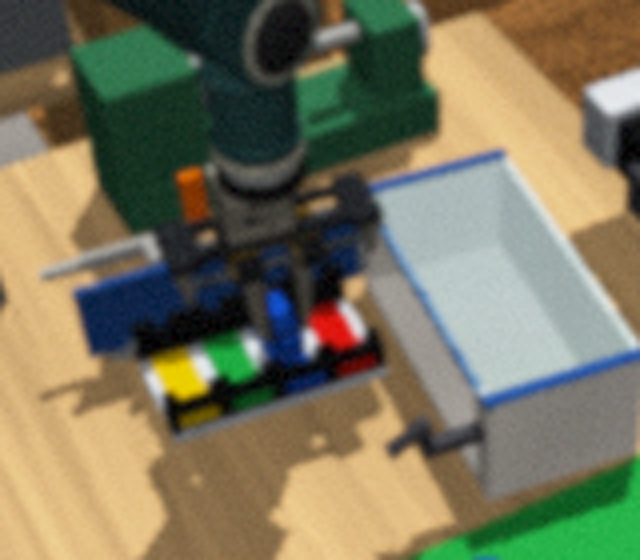

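View pics/t9z.png

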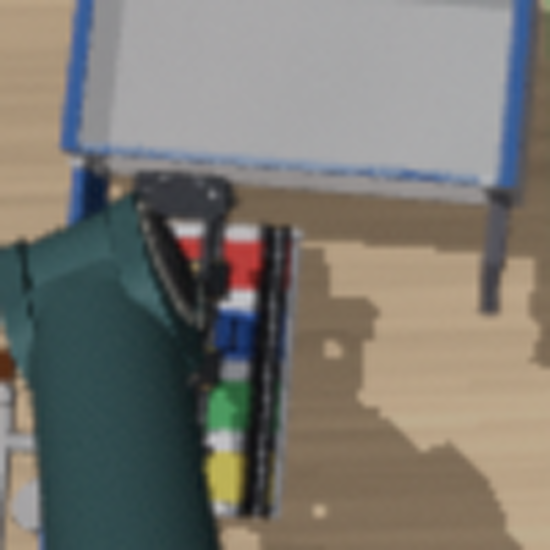

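```bash
python3 - <<'E'
from h import *
hs=np.array([.6096,.3803]);a=np.radians(174);u=np.array([np.cos(a),np.sin(a)]);n=np.array([-u[1],u[0]])
for q,z in(((256,336),.09),((262,336),.069),((277,336),.069),((290,336),.06)):
  p=onz('top',(130+q[0]/5.5,150+q[1]/5.5),z)[:2]; print(p.round(4),((p-hs)@u).round(4),((p-hs)@n).round(4))
f=grab_frame('top'); crop(f,155,185,195,225,15,'pics/t10z.png')
E
```

```text
[0.4834 0.2635] 0.1133 0.1293
[0.4848 0.2628] 0.1119 0.1299
[0.4845 0.2524] 0.1111 0.1403
[0.4848 0.2447] 0.1099 0.1479
```

View pics/t10z.png

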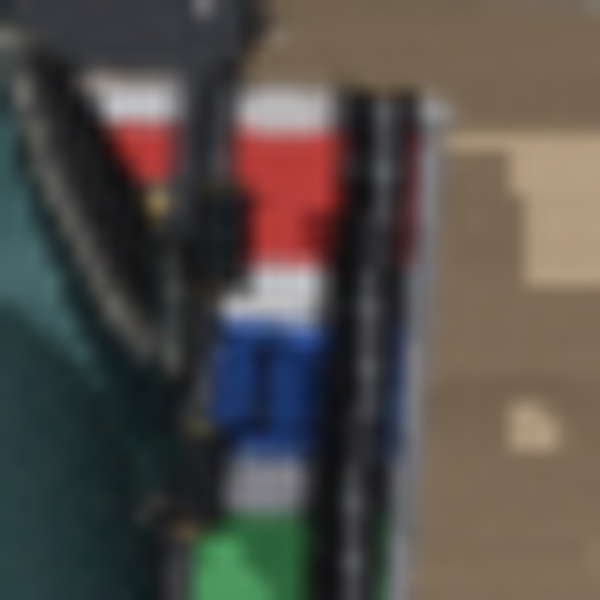

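```bash
python3 - <<'E'
from h import *
hs=np.array([.6096,.3803]);a=np.radians(174);u=np.array([np.cos(a),np.sin(a)]);n=np.array([-u[1],u[0]])
f=cv2.imread('pics/top5.png')
crop(f,140,185,190,248,11,'pics/t5t.png')
print('cam',-np.array(P['top']['R']).T@P['top']['t'])
for d in(.06,.085,.11,.16,.21):
  for i,z in((.030,.076),(.038,.076),(.12,.069),(.128,.069),(.135,.064)):
    q=proj('top',[*(hs+d*u+i*n),z]); print(d,i,((q-[140,185])*11).round(0))
E
```

```text
cam [ 0.36870337 -0.00668607  1.75331777]
0.06 0.03 [138. 115.]
0.06 0.038 [161. 117.]
0.06 0.12 [400. 137.]
0.06 0.128 [423. 139.]
0.06 0.135 [445. 141.]
0.085 0.03 [131. 187.]
0.085 0.038 [154. 188.]
0.085 0.12 [393. 208.]
0.085 0.128 [416. 210.]
0.085 0.135 [438. 212.]
0.11 0.03 [123. 258.]
0.11 0.038 [146. 260.]
0.11 0.12 [386. 279.]
0.11 0.128 [409. 281.]
0.11 0.135 [431. 284.]
0.16 0.03 [109. 403.]
0.16 0.038 [132. 404.]
0.16 0.12 [372. 423.]
0.16 0.128 [395. 425.]
0.16 0.135 [418. 427.]
0.21 0.03 [ 94. 548.]
0.21 0.038 [117. 550.]
0.21 0.12 [358. 568.]
0.21 0.128 [382. 569.]
0.21 0.135 [404. 571.]
```

View pics/t5t.png

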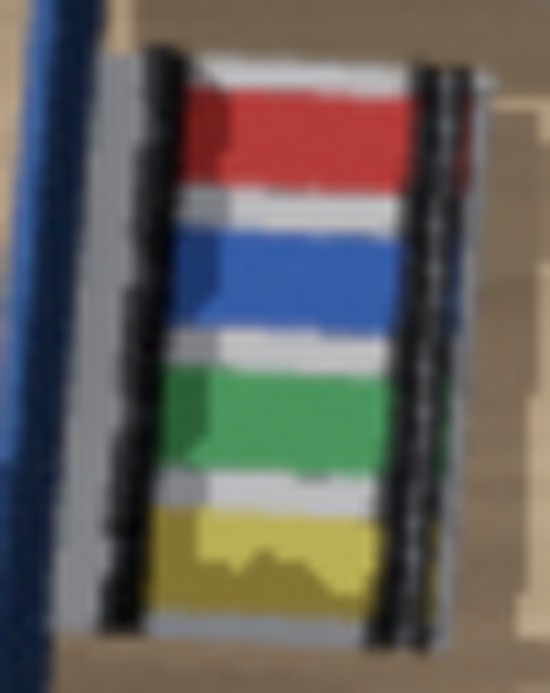

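```bash
python3 - <<'E'
from h import *
f=cv2.imread('pics/top5.png')
crop(f,125,170,175,258,9,'pics/t5p.png')
E
```

```text
(no output)
```

View pics/t5p.png

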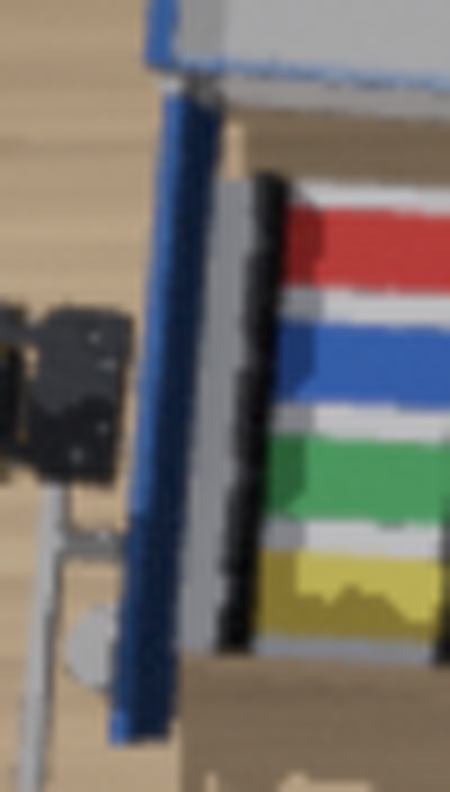

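```bash
python3 - <<'E'
from h import *
hs=np.array([.6096,.3803]);a=np.radians(174);u=np.array([np.cos(a),np.sin(a)]);n=np.array([-u[1],u[0]])
c=lambda x,y:(125+x/9,170+y/9)
A=onz('top',c(166,93),.105)[:2];B=onz('top',c(110,740),.105)[:2];d=B-A
print(A,B,np.linalg.norm(d),np.degrees(np.arctan2(d[1],d[0])))
for q in(A,B):print((q-hs)@u,(q-hs)@n)
E
```

```text
[0.60206938 0.3843283 ] [0.33418935 0.4077108 ] 0.2688985936431011 175.01145563030246
0.007910436653339776 -0.003219068332154411
0.27676713206761333 0.0015276141044709961
```

```bash
python3 -m handwheel '[[[-1,-3,0.4,0,0,0,-0.012],[-1,0,0,4,0,0,0],[-1,0,0,4,0,0,0],[-1,0,0,1,0,0,0],[-1,0,0,0,0,0,0],[-1,0,0,0,0,0,0]]]'
```

```text
time: 19.35
tcp_pos: [0.4917, 0.2984, 0.0867]
tcp_rot: [0.739, 0.674, 0.0, -0.002]
ft_force: [-5.3, -3.5, 18.7]
gripper_width: 0.0235
```

```bash
python3 -m handwheel '[[[-1,0,0,-1.5,0,0,0],[-0.28,0,0,0,0,0,0],[-0.28,0,0,0,0,0,0],[-0.28,0,0,0,0,0,0],[-0.28,0,0,-10,0,0,0],[-0.28,0,0,-30,0,0,0],[-0.28,0,0,-50,0,0,0],[-0.28,0,0,-50,0,0,0],[-0.28,0,-60,0,0,0,0],[0.3,0,-60,0,0,0,0],[0.3,-60,0,0,0,0,0],[0.3,-60,0,0,0,0,0],[0.3,-60,0,0,0,0,0],[0.3,-60,0,0,0,0,0]]]'
python3 - <<'E'
from h import *
for n_ in("side","top"):
    f=grab_frame(n_); cv2.imwrite(f"pics/{n_}11.png",f)
crop(cv2.imread('pics/side11.png'),130,60,290,200,4,'pics/s11z.png')
crop(cv2.imread('pics/top11.png'),125,170,195,258,8,'pics/t11z.png')
E
```

```text
time: 21.1
tcp_pos: [0.3498, 0.0686, 0.2266]
tcp_rot: [0.739, 0.674, 0.001, -0.001]
ft_force: [1.1, -1.2, 0.6]
gripper_width: 0.0596
```

View pics/s11z.png

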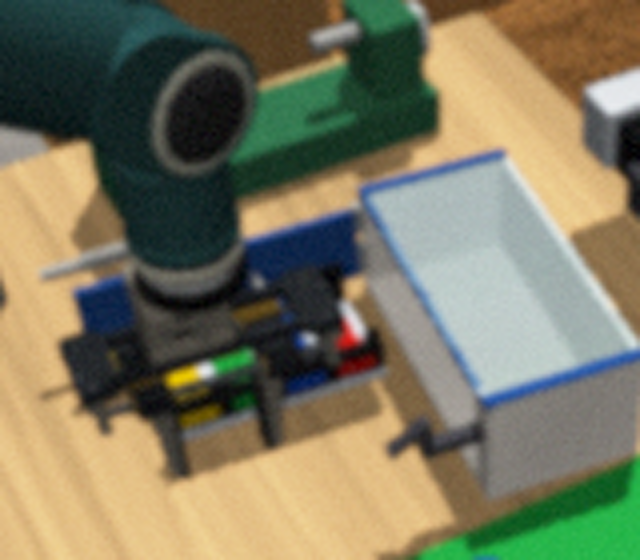

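View pics/t11z.png

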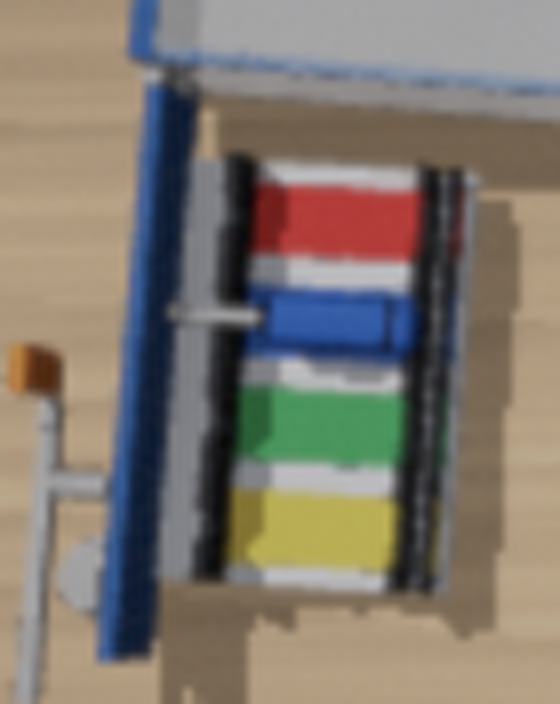

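```bash
python3 - <<'E'
from h import *
hs=np.array([.6096,.3803]);a=np.radians(174.7);u=np.array([np.cos(a),np.sin(a)]);n=np.array([-u[1],u[0]])
c=lambda x,y:(125+x/8,170+y/8)
for nm,q,z in(('tip',(168,312),.068),('rear',(413,322),.080),('front',(262,318),.076),('suppF left',(221,312),.076),('suppR left',(413,322),.069)):
  p=onz('top',c(*q),z)[:2];print(nm,((p-hs)@u).round(4),((p-hs)@n).round(4))
f=cv2.imread('pics/side11.png')
crop(f,185,125,235,170,14,'pics/s11y.png')
f=cv2.imread('pics/top11.png')
crop(f,140,198,190,220,15,'pics/t11y.png')
E
```

```text
tip 0.1131 0.0072
rear 0.1111 0.1263
front 0.1135 0.0538
suppF left 0.1119 0.0342
suppR left 0.1105 0.1244
```

View pics/t11y.png

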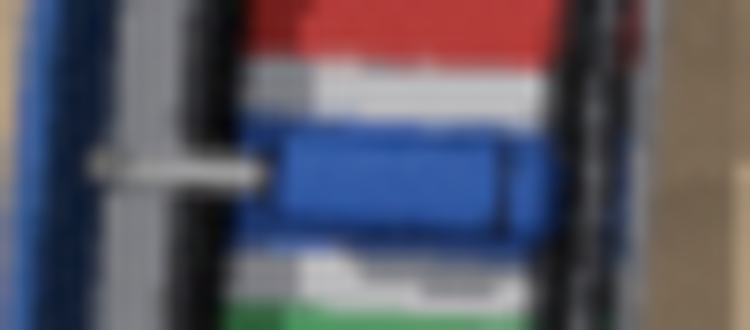

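View pics/s11y.png

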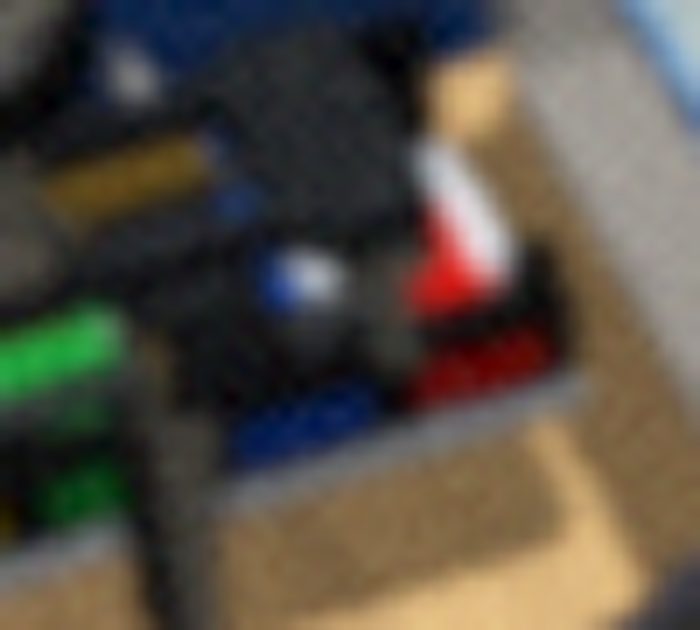

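```bash
python3 -c "
from h import *
delta([.4917,.2984,.088],Rdown(np.radians(-5.3)))"
```

```text
shift [245.2 118.9 139. ] turn [-0.002 -0.004 -0.008]
```

```bash
python3 -m handwheel '[[[-0.26,49,23.8,0,0,0,0],[-0.26,49,23.8,0,0,0,0],[-0.26,49,23.8,0,0,0,0],[-0.26,49,23.8,0,0,0,0],[-0.26,49.2,23.8,0,0,0,0],[-0.26,0,0,0,0,0,0],[-0.26,0,0,45,0,0,0],[-0.26,0,0,45,0,0,0],[-0.26,0,0,0,0,0,0]]]'
python3 - <<'E'
from h import *
delta([.4917,.2984,.088],Rdown(np.radians(-5.3)))
f=grab_frame('side'); crop(f,180,100,250,170,8,'pics/s12z.png')
E
```

```text
time: 22.32
tcp_pos: [0.4887, 0.3019, 0.1338]
tcp_rot: [0.739, 0.673, -0.003, -0.002]
ft_force: [-0.2, 0.0, 0.7]
gripper_width: 0.0341
shift [-3.   3.7 45.8] turn [-0.007  0.003 -0.001]
```

View pics/s12z.png

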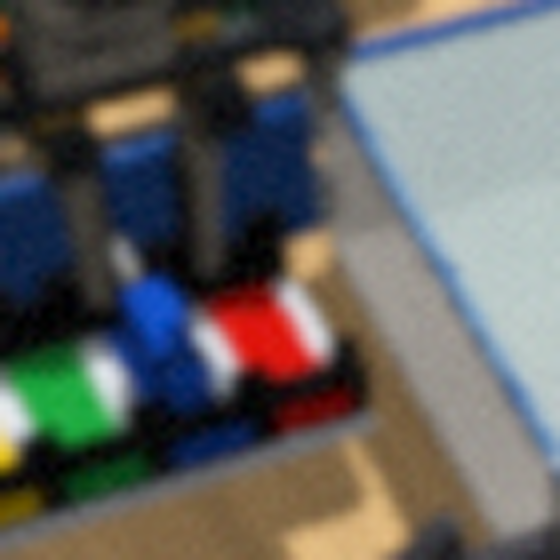

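```bash
python3 -m handwheel '[[[-0.26,-3,3.7,0,0,0,0],[-0.26,0,0,20,0,0,0],[-0.26,0,0,20,0,0,0],[-0.26,0,0,6,0,0,0],[-0.26,0,0,0,0,0,0],[-1,0,0,0,0,0,0],[-1,0,0,0,0,0,0],[-1,0,0,0,0,0,0],[-1,0,0,-1,0,0,0],[-1,-3.5,0,0,0,0,0],[-1,-3.5,0,0,0,0,0],[-1,0,0,0,0,0,0],[-1,0,0,0,0,0,0]]]'
python3 - <<'E'
from h import *
hs=np.array([.6096,.3803]);a=np.radians(174.7);u=np.array([np.cos(a),np.sin(a)]);n=np.array([-u[1],u[0]])
p=state()['tcp_pos'][:2];print((p-hs)@u,(p-hs)@n)
f=grab_frame('side'); crop(f,180,100,250,170,8,'pics/s13z.png')
f=grab_frame('top'); crop(f,140,198,190,220,15,'pics/t13z.png')
E
```

```text
time: 24.0
tcp_pos: [0.4938, 0.2934, 0.0912]
tcp_rot: [0.739, 0.674, 0.0, -0.001]
ft_force: [0.1, -0.7, -1.1]
gripper_width: 0.0236
0.10731346049651809 0.09719364996395047
```

View pics/s13z.png

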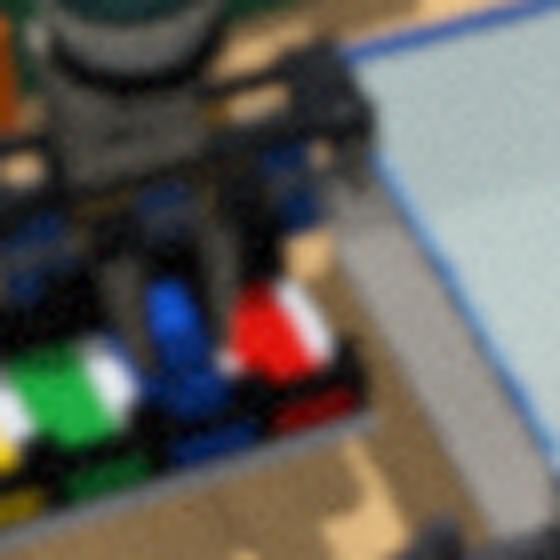

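View pics/t13z.png

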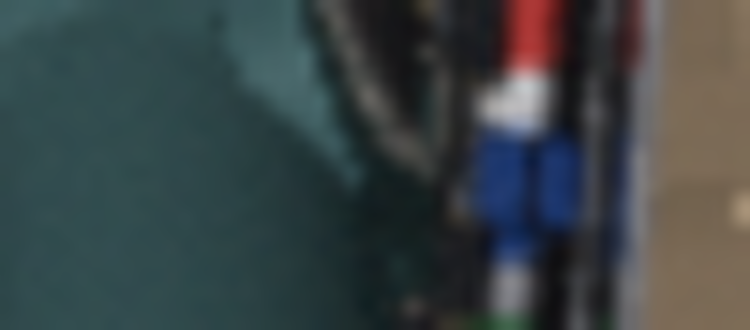

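```bash
python3 -m handwheel '[[[-1,0,-2.5,0,0,0,0],[-1,0,0,3,0,0,0],[-1,0,0,2,0,0,0],[-1,0,0,0,0,0,0],[-1,0,0,0,0,0,0]]]'
```

```text
time: 24.72
tcp_pos: [0.4912, 0.2937, 0.0899]
tcp_rot: [0.739, 0.674, 0.0, -0.002]
ft_force: [-10.0, -6.1, 31.5]
gripper_width: 0.0237
```

```bash
python3 -m handwheel '[[[-1,0,0,-1,0,0,0],[-0.28,0,0,0,0,0,0],[-0.28,0,0,0,0,0,0],[-0.28,0,0,0,0,0,0],[-0.28,0,0,-10,0,0,0],[-0.28,0,0,-30,0,0,0],[-0.28,0,0,-50,0,0,0],[-0.28,0,0,-50,0,0,0],[0.3,-60,0,-20,0,0,0],[0.3,-60,0,0,0,0,0],[0.3,-60,0,0,0,0,0],[0.3,-60,0,0,0,0,0],[0.3,-60,0,0,0,0,0],[0.3,-60,0,0,0,0,0],[0.3,0,0,0,0,0,0]]]'
python3 - <<'E'
from h import *
for n_ in("side","top"):
    f=grab_frame(n_); cv2.imwrite(f"pics/{n_}14.png",f)
crop(cv2.imread('pics/side14.png'),170,100,250,170,8,'pics/s14z.png')
crop(cv2.imread('pics/top14.png'),135,185,195,240,10,'pics/t14z.png')
crop(cv2.imread('pics/top14.png'),240,140,380,260,4,'pics/t14d.png')
E
```

```text
time: 26.6
tcp_pos: [0.4576, -0.069, 0.2471]
tcp_rot: [0.742, 0.67, 0.0, -0.001]
ft_force: [0.9, 0.5, -0.3]
gripper_width: 0.0599
```

View pics/s14z.png

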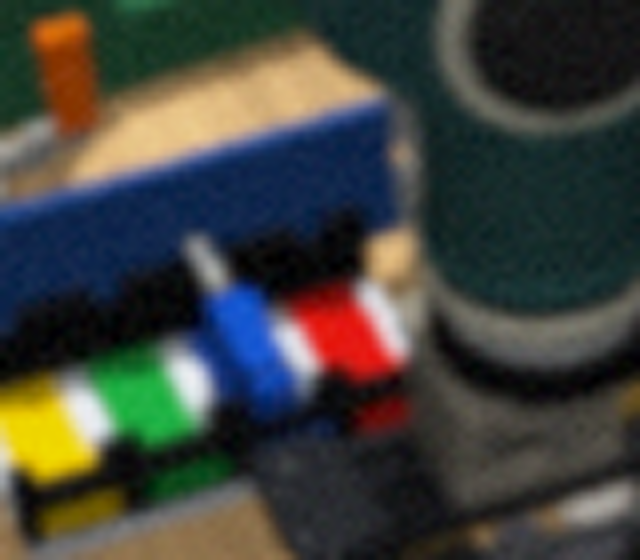

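View pics/t14z.png

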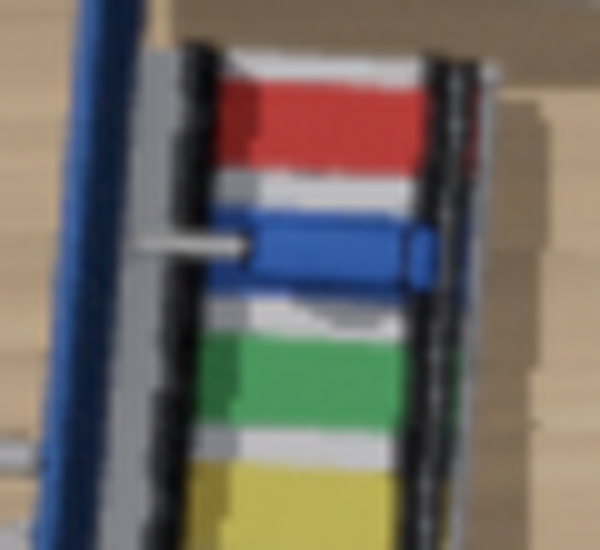

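View pics/t14d.png

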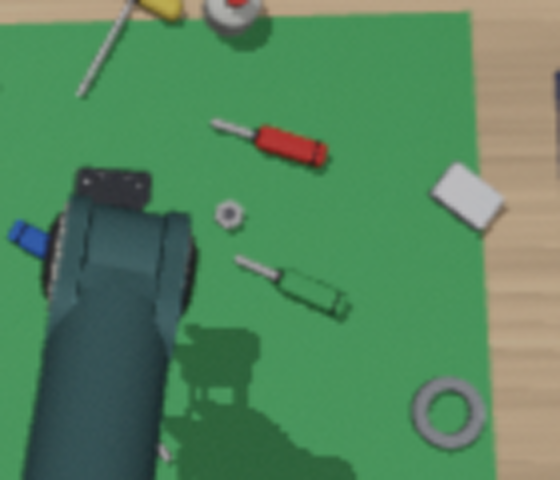

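```bash
python3 - <<'E'
from drv import *
hs=np.array([.6096,.3803]);a=np.radians(174.7);u=np.array([np.cos(a),np.sin(a)]);n=np.array([-u[1],u[0]])
c=lambda x,y:(135+x/10,185+y/10)
for nm,q,z in(('tip',(131,243),.068),('rear',(437,257),.080),('front',(247,247),.076),('suppF left',(173,243),.076),('suppR left',(412,257),.069)):
  p=onz('top',c(*q),z)[:2];print(nm,((p-hs)@u).round(4),((p-hs)@n).round(4))
p=np.array([.4912,.2937]);print('tcp',(p-hs)@u,(p-hs)@n)
c=lambda x,y:(240+x/4,140+y/4)
drv(c(211,123),c(328,155),'red');drv(c(235,258),c(349,311),'green')
delta([.6129,-.2706,.25],Rdown(np.radians(-18.2)))
E
```

```text
tip 0.1137 0.0153
rear 0.1123 0.1343
front 0.1129 0.0612
suppF left 0.1131 0.033
suppR left 0.1123 0.1229
tcp 0.10989451139218227 0.09716643641645772
red center [ 0.6117 -0.2706] L 0.1202 heading 72.4 tool y -17.6
green center [ 0.4618 -0.2856] L 0.123 heading 62.9 tool y -27.1
shift [-190.6  173.3   -4.1] turn [-0.002 -0.002  0.223]
```

```bash
python3 -m handwheel '[[[0.3,-38.1,34.7,0,0,0,0],[0.3,-38.1,34.7,0,0,0,0],[0.3,-38.1,34.7,0,0,0,0],[0.3,-38.1,34.7,0,0,0,0],[0.3,-38.1,34.7,0,0,0,0],[0.3,0,0,50,0,0,0.11],[0.3,0,0,30,0,0,0.11],[0.3,0,0,0,0,0,0],[0.3,0,0,0,0,0,0]]]'
python3 - <<'E'
from h import *
delta([.6125,-.2706,.028],Rdown(np.radians(-18)))
f=grab_frame('side'); crop(f,250,160,380,290,4.5,'pics/s15z.png')
E
```

```text
time: 27.82
tcp_pos: [0.6145, -0.2691, 0.1667]
tcp_rot: [0.808, 0.59, 0.0, -0.001]
ft_force: [0.2, 0.0, 0.9]
gripper_width: 0.0597
shift [ -2.3  -1.3 138.7] turn [-0.001 -0.002  0.005]
```

View pics/s15z.png

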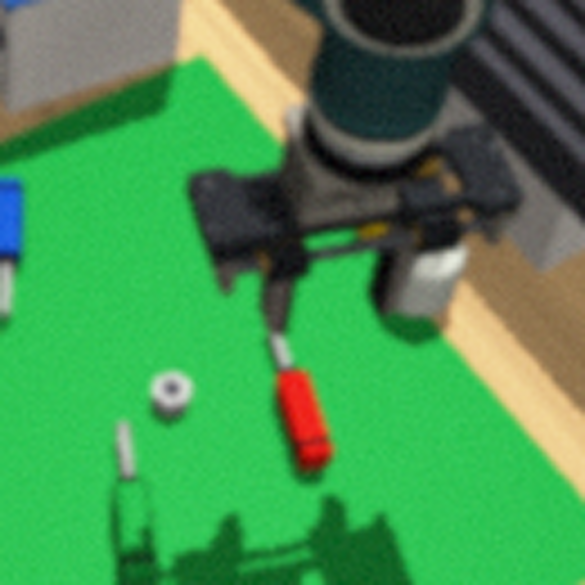

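```bash
python3 -m handwheel '[[[0.3,-2.3,-1.3,40,0,0,0],[0.3,0,0,40,0,0,0],[0.3,0,0,35,0,0,0],[0.3,0,0,17,0,0,0],[0.3,0,0,6,0,0,0],[0.3,0,0,0,0,0,0],[-1,0,0,0,0,0,0],[-1,0,0,0,0,0,0],[-1,0,0,0,0,0,0],[-1,0,0,0,0,0,0],[-1,0,0,0,0,0,0],[-1,0,0,0,0,0,0]]]'
python3 -m handwheel '[[[-1,0,0,-40,0,0,0],[-1,0,0,-50,0,0,0],[-1,0,0,-50,0,0,0],[-1,0,0,-45,0,0,0],[-1,0,0,0,0,0,0],[-1,0,0,0,0,0,0]]]'
python3 - <<'E'
from h import *
hs=np.array([.6096,.3803]);a=np.radians(174.7);u=np.array([np.cos(a),np.sin(a)]);n=np.array([-u[1],u[0]])
p=hs+.06*u+.0955*n; print(p)
delta([*p,.20],Rdown(np.radians(-5.3)))
f=grab_frame('side'); crop(f,220,100,400,280,3.2,'pics/s16z.png')
E
```

```text
time: 29.38
tcp_pos: [0.6114, -0.2715, 0.0279]
tcp_rot: [0.809, 0.588, 0.0, -0.001]
ft_force: [0.5, -0.7, 2.9]
gripper_width: 0.0234
time: 30.12
tcp_pos: [0.6107, -0.2712, 0.2114]
tcp_rot: [0.809, 0.588, -0.0, -0.002]
ft_force: [0.1, 0.6, -1.3]
gripper_width: 0.0238
[0.54103513 0.29075053]
shift [ 513.3 -239.    13.4] turn [-0.004 -0.002 -0.22 ]
```

View pics/s16z.png

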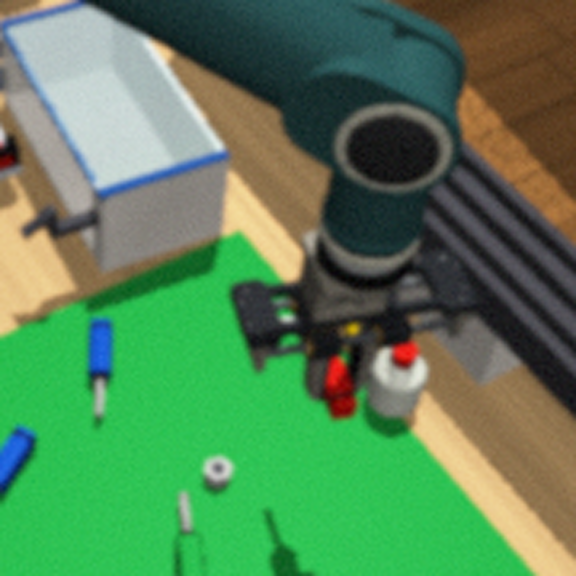

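```bash
python3 -m handwheel '[[[-1,51.3,-23.9,0,0,0,0],[-1,51.3,-23.9,0,0,0,0],[-1,51.3,-23.9,0,0,0,0],[-1,51.3,-23.9,0,0,0,0],[-1,51.3,-23.9,0,0,0,0],[-1,51.3,-23.9,0,0,0,0],[-1,51.3,-23.9,0,0,0,0],[-1,51.3,-23.9,0,0,0,0],[-1,51.3,-23.9,0,0,0,0],[-1,51.3,-23.9,0,0,0,0],[-1,0,0,0,0,0,-0.11],[-1,0,0,0,0,0,-0.11],[-1,0,0,0,0,0,0],[-1,0,0,0,0,0,0]]]'
python3 - <<'E'
from h import *
hs=np.array([.6096,.3803]);a=np.radians(174.7);u=np.array([np.cos(a),np.sin(a)]);n=np.array([-u[1],u[0]])
p=hs+.06*u+.0955*n
delta([*p,.095],Rdown(np.radians(-5.3)))
E
```

```text
time: 31.92
tcp_pos: [0.5414, 0.2893, 0.2129]
tcp_rot: [0.74, 0.673, -0.001, -0.001]
ft_force: [0.4, 0.1, 0.1]
gripper_width: 0.0235
shift [  1.3  -0.2 117.9] turn [-0.003 -0.001 -0.003]
```

```bash
python3 -m handwheel '[[[-1,1.3,-0.2,30,0,0,0],[-1,0,0,35,0,0,0],[-1,0,0,30,0,0,0],[-1,0,0,17,0,0,0],[-1,0,0,5,0,0,0],[-1,0,0,0,0,0,0],[-1,0,0,0,0,0,0]]]'
python3 - <<'E'
from h import *
hs=np.array([.6096,.3803]);a=np.radians(174.7);u=np.array([np.cos(a),np.sin(a)]);n=np.array([-u[1],u[0]])
p=state()['tcp_pos'][:2];print('tcp',(p-hs)@u,(p-hs)@n)
f=grab_frame('top');cv2.imwrite('pics/top17.png',f); crop(f,135,180,195,230,12,'pics/t17z.png')
f=grab_frame('side'); crop(f,170,90,250,170,8,'pics/s17z.png')
E
```

```text
time: 32.8
tcp_pos: [0.5422, 0.2917, 0.098]
tcp_rot: [0.739, 0.674, 0.001, -0.001]
ft_force: [-0.0, -0.6, -0.6]
gripper_width: 0.024
tcp 0.05888700563445056 0.0944797075021783
```

View pics/t17z.png

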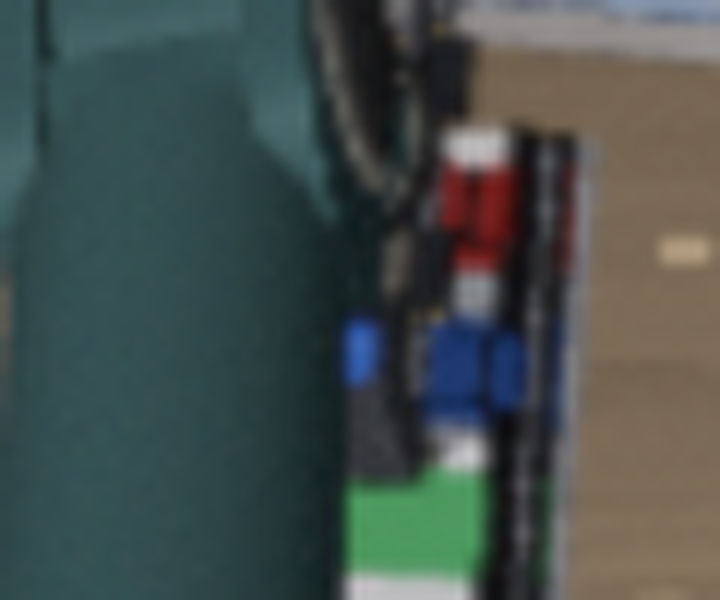

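View pics/s17z.png

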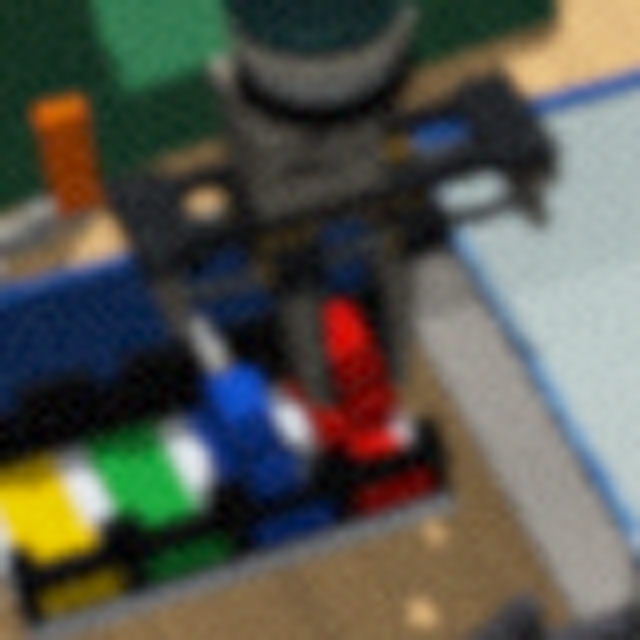

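```bash
python3 -m handwheel '[[[-1,-5.5,-0.6,0,0,0,0],[-1,0,0,4,0,0,0],[-1,0,0,4,0,0,0],[-1,0,0,3,0,0,0],[-1,0,0,0,0,0,0],[-1,0,0,0,0,0,0]]]'
python3 - <<'E'
from h import *
f=grab_frame('top');cv2.imwrite('pics/top18.png',f); crop(f,135,180,195,230,12,'pics/t18z.png')
E
```

```text
time: 33.65
tcp_pos: [0.5405, 0.286, 0.0858]
tcp_rot: [0.739, 0.674, 0.0, -0.001]
ft_force: [-0.4, 0.7, 0.2]
gripper_width: 0.0236
```

View pics/t18z.png

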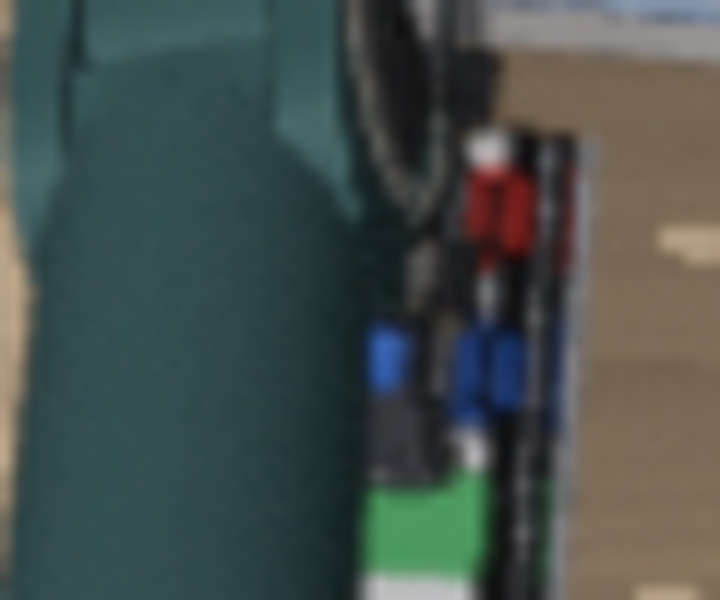

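```bash
python3 -m handwheel '[[[-1,0,0,1.5,0,0,0],[-1,0,0,0,0,0,0],[-1,0,0,0,0,0,0]]]'
```

```text
time: 34.08
tcp_pos: [0.5404, 0.2859, 0.0843]
tcp_rot: [0.739, 0.674, 0.0, -0.001]
ft_force: [0.4, -0.9, -1.3]
gripper_width: 0.0236
```

```bash
python3 -m handwheel '[[[-1,0,0,1,0,0,0],[-1,0,0,0,0,0,0],[-1,0,0,0,0,0,0]]]'
```

```text
time: 34.45
tcp_pos: [0.5405, 0.286, 0.0837]
tcp_rot: [0.739, 0.674, 0.0, -0.001]
ft_force: [-1.2, -0.6, 4.0]
gripper_width: 0.024
```

Contact at the expected seat height; release and look.

```bash
python3 -m handwheel '[[[-0.3,0,0,0,0,0,0],[-0.3,0,0,0,0,0,0],[-0.3,0,0,0,0,0,0],[-0.3,0,0,-10,0,0,0],[-0.3,0,0,-30,0,0,0],[-0.3,0,0,-50,0,0,0],[-0.3,0,0,-50,0,0,0],[0.3,-60,0,-10,0,0,0],[0.3,-60,0,0,0,0,0],[0.3,-60,0,0,0,0,0],[0.3,-60,0,0,0,0,0],[0.3,-60,0,0,0,0,0],[0.3,-60,0,0,0,0,0],[0.3,-60,0,0,0,0,0],[0.3,-50,0,0,0,0,0],[0.3,0,0,0,0,0,0]]]'
python3 - <<'E'
from h import *
for n_ in("side","top"):
    f=grab_frame(n_); cv2.imwrite(f"pics/{n_}19.png",f)
crop(cv2.imread('pics/side19.png'),160,90,260,170,7,'pics/s19z.png')
crop(cv2.imread('pics/top19.png'),135,180,195,240,10,'pics/t19z.png')
crop(cv2.imread('pics/top19.png'),240,140,380,260,4,'pics/t19d.png')
crop(cv2.imread('pics/side19.png'),220,170,380,310,4,'pics/s19d.png')
E
```

```text
time: 36.45
tcp_pos: [0.4959, -0.1871, 0.2335]
tcp_rot: [0.742, 0.67, 0.0, -0.0]
ft_force: [-0.0, 0.7, -0.5]
gripper_width: 0.0598
```

View pics/s19z.png

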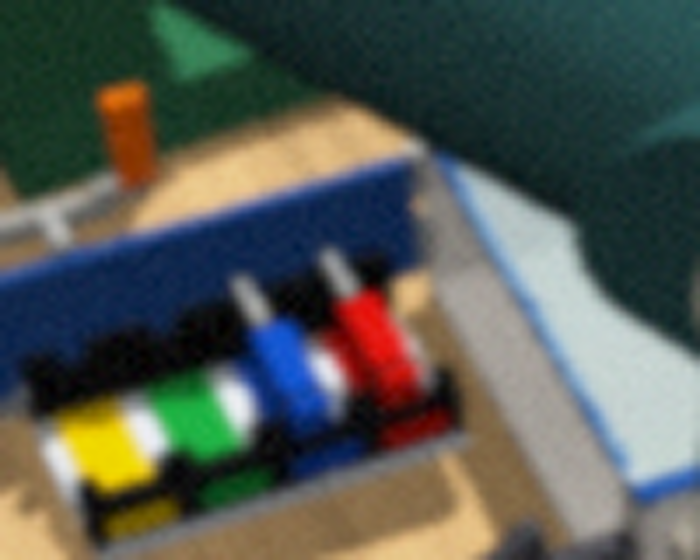

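View pics/t19z.png

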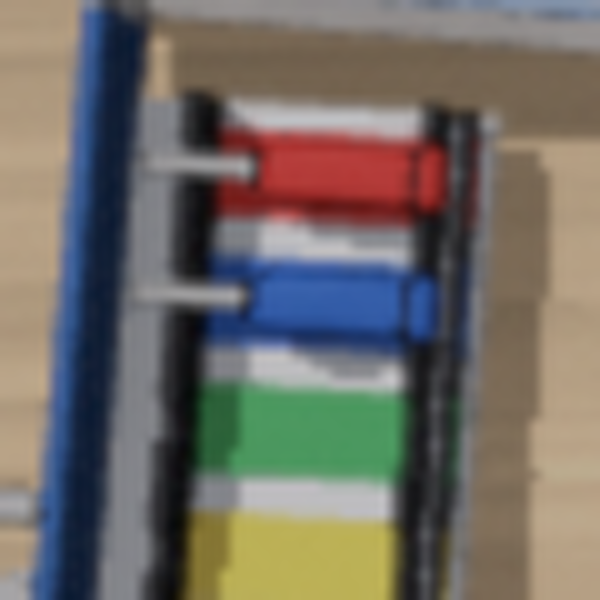

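View pics/t19d.png

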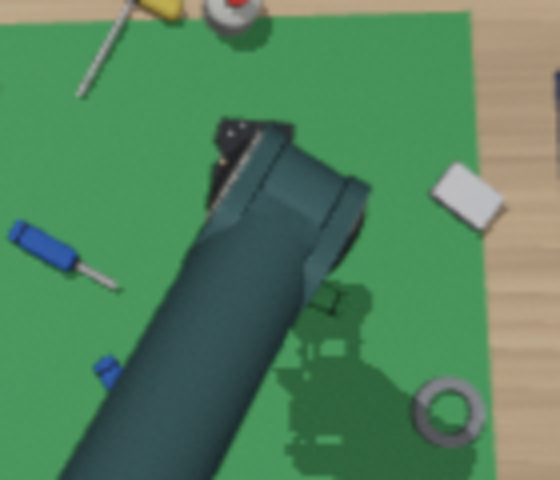

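View pics/s19d.png

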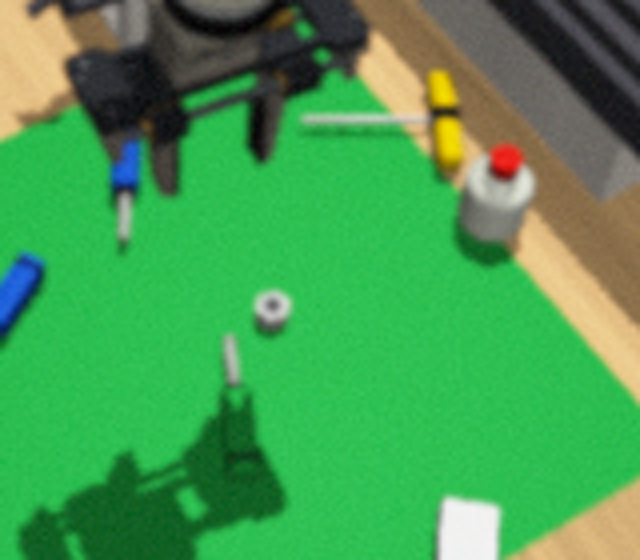

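```bash
python3 -c "
from h import *
delta([.463,-.285,.16],Rdown(np.radians(-27)))"
```

```text
shift [-105.5  -24.2   72.6] turn [-0.002 -0.002  0.377]
```

```bash
python3 -m handwheel '[[[0.3,-52.7,-12.1,0,0,0,0],[0.3,-52.7,-12.1,0,0,0,0],[0.3,0,0,30,0,0,0.126],[0.3,0,0,30,0,0,0.126],[0.3,0,0,12,0,0,0.125],[0.3,0,0,0,0,0,0],[0.3,0,0,0,0,0,0]]]'
python3 - <<'E'
from h import *
delta([.463,-.285,.028],Rdown(np.radians(-27)))
f=grab_frame('side');cv2.imwrite('pics/side20.png',f); crop(f,220,190,360,310,5,'pics/s20z.png')
E
```

```text
time: 37.42
tcp_pos: [0.4641, -0.284, 0.1609]
tcp_rot: [0.851, 0.525, 0.0, -0.001]
ft_force: [-0.3, -0.5, 0.5]
gripper_width: 0.0597
shift [ -1.5  -0.3 132.9] turn [-0.002 -0.001  0.006]
```

View pics/s20z.png

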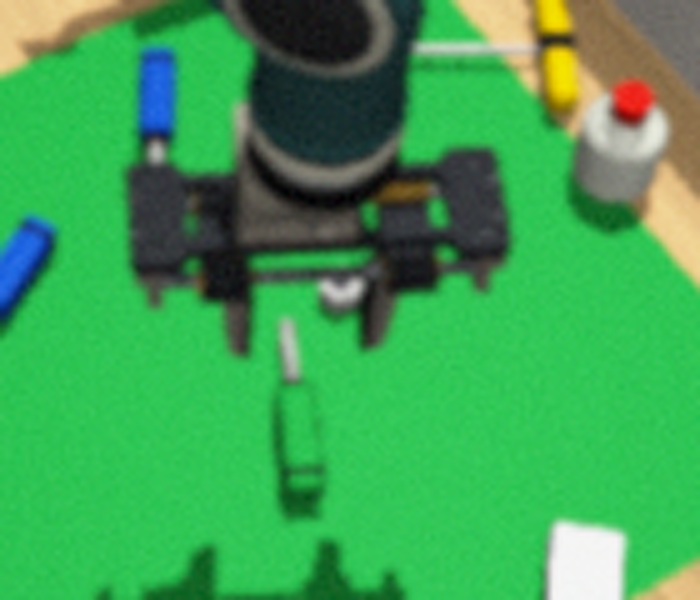

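```bash
python3 -m handwheel '[[[0.3,-1,-0.3,40,0,0,0],[0.3,0,0,40,0,0,0],[0.3,0,0,30,0,0,0],[0.3,0,0,16,0,0,0],[0.3,0,0,6.5,0,0,0],[0.3,0,0,0,0,0,0],[-1,0,0,0,0,0,0],[-1,0,0,0,0,0,0],[-1,0,0,0,0,0,0],[-1,0,0,0,0,0,0],[-1,0,0,0,0,0,0],[-1,0,0,0,0,0,0]]]'
python3 -m handwheel '[[[-1,0,0,-40,0,0,0],[-1,0,0,-50,0,0,0],[-1,0,0,-50,0,0,0],[-1,0,0,-45,0,0,0],[-1,0,0,0,0,0,0],[-1,0,0,0,0,0,0]]]'
python3 - <<'E'
from h import *
hs=np.array([.6096,.3803]);a=np.radians(174.7);u=np.array([np.cos(a),np.sin(a)]);n=np.array([-u[1],u[0]])
p=hs+.16*u+.098*n; print(p)
delta([*p,.21],Rdown(np.radians(-5.3)))
f=grab_frame('side'); crop(f,220,140,360,280,4,'pics/s21z.png')
E
```

```text
time: 38.98
tcp_pos: [0.4627, -0.2857, 0.0282]
tcp_rot: [0.852, 0.523, 0.0, -0.001]
ft_force: [2.1, -0.3, 3.0]
gripper_width: 0.0237
time: 39.72
tcp_pos: [0.4617, -0.2848, 0.2116]
tcp_rot: [0.852, 0.523, -0.001, -0.002]
ft_force: [0.2, 0.6, -2.0]
gripper_width: 0.0237
[0.44123173 0.29749827]
shift [ 510.1 -281.6    3.7] turn [-0.004 -0.002 -0.377]
```

View pics/s21z.png

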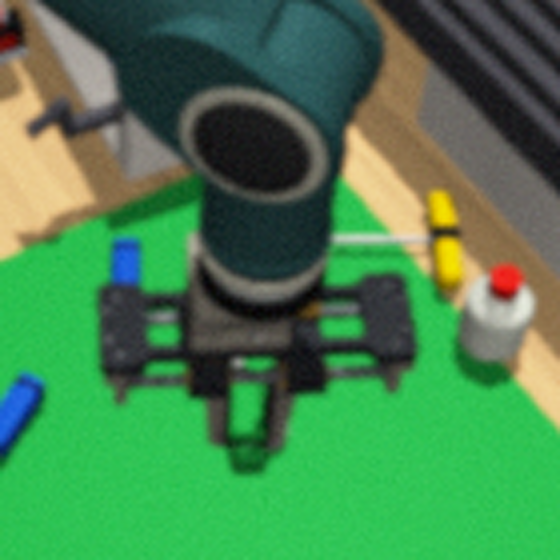

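```bash
python3 -m handwheel '[[[-1,46.4,-25.6,0,0,0,0],[-1,46.4,-25.6,0,0,0,0],[-1,46.4,-25.6,0,0,0,0],[-1,46.4,-25.6,0,0,0,0],[-1,46.4,-25.6,0,0,0,0],[-1,46.4,-25.6,0,0,0,0],[-1,46.4,-25.6,0,0,0,0],[-1,46.4,-25.6,0,0,0,0],[-1,46.4,-25.6,0,0,0,0],[-1,46.4,-25.6,0,0,0,0],[-1,46.1,-25.6,0,0,0,0],[-1,0,0,0,0,0,-0.126],[-1,0,0,0,0,0,-0.126],[-1,0,0,0,0,0,-0.125],[-1,0,0,0,0,0,0],[-1,0,0,0,0,0,0]]]'
python3 - <<'E'
from h import *
hs=np.array([.6096,.3803]);a=np.radians(174.7);u=np.array([np.cos(a),np.sin(a)]);n=np.array([-u[1],u[0]])
p=hs+.16*u+.098*n
delta([*p,.095],Rdown(np.radians(-5.3)))
E
```

```text
time: 41.78
tcp_pos: [0.442, 0.296, 0.2131]
tcp_rot: [0.74, 0.673, -0.001, -0.001]
ft_force: [0.2, 0.1, -1.5]
gripper_width: 0.0238
shift [  1.4  -0.5 118.1] turn [-0.003 -0.    -0.003]
```

```bash
python3 -m handwheel '[[[-1,1.4,-0.5,30,0,0,0],[-1,0,0,35,0,0,0],[-1,0,0,30,0,0,0],[-1,0,0,17,0,0,0],[-1,0,0,5,0,0,0],[-1,0,0,0,0,0,0],[-1,0,0,0,0,0,0]]]'
python3 - <<'E'
from h import *
hs=np.array([.6096,.3803]);a=np.radians(174.7);u=np.array([np.cos(a),np.sin(a)]);n=np.array([-u[1],u[0]])
p=state()['tcp_pos'][:2];print('tcp',(p-hs)@u,(p-hs)@n)
f=grab_frame('top');cv2.imwrite('pics/top22.png',f); crop(f,135,180,195,240,10,'pics/t22z.png')
f=grab_frame('side'); crop(f,150,90,250,170,7,'pics/s22z.png')
E
```

```text
time: 42.65
tcp_pos: [0.4423, 0.2987, 0.098]
tcp_rot: [0.739, 0.674, 0.001, -0.001]
ft_force: [0.5, 0.3, -1.4]
gripper_width: 0.0243
tcp 0.1589983322182103 0.096744666234871
```

View pics/t22z.png

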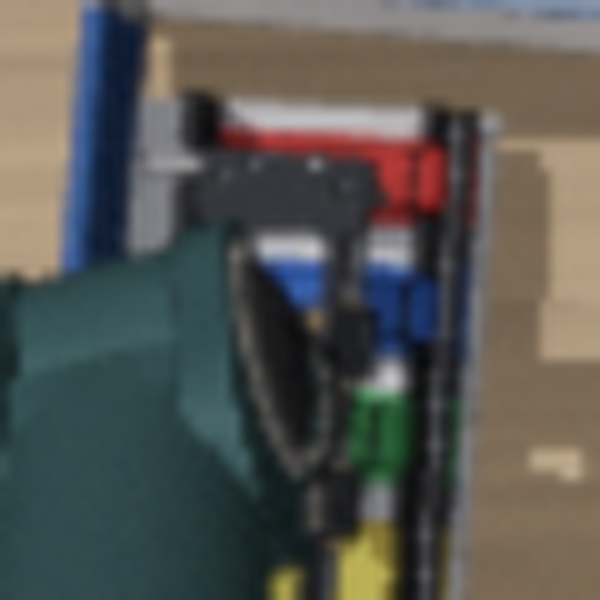

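View pics/s22z.png

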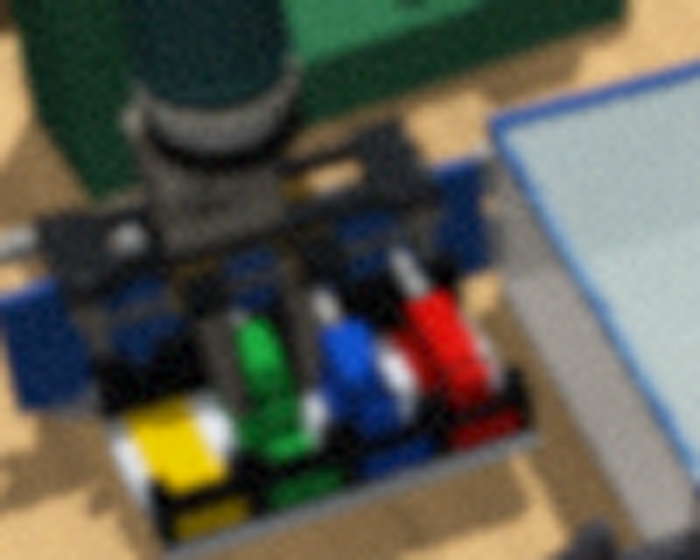

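```bash
python3 -m handwheel '[[[-1,-3,-0.8,0,0,0,0],[-1,0,0,4,0,0,0],[-1,0,0,4,0,0,0],[-1,0,0,4,0,0,0],[-1,0,0,2,0,0,0],[-1,0,0,0,0,0,0],[-1,0,0,0,0,0,0]]]'
```

```text
time: 43.62
tcp_pos: [0.4405, 0.2953, 0.0839]
tcp_rot: [0.739, 0.674, -0.0, -0.002]
ft_force: [-3.7, -1.5, 11.7]
gripper_width: 0.0238
```

```bash
python3 -m handwheel '[[[-0.3,0,0,0,0,0,0],[-0.3,0,0,0,0,0,0],[-0.3,0,0,0,0,0,0],[-0.3,0,0,-10,0,0,0],[-0.3,0,0,-30,0,0,0],[-0.3,0,0,-50,0,0,0],[-0.3,0,0,-50,0,0,0],[-0.13,-60,0,-40,0,0,0],[-0.13,-60,0,0,0,0,0],[-0.13,-60,0,0,0,0,0],[-0.13,-60,0,0,0,0,0],[-0.13,0,0,0,0,0,0]]]'
python3 - <<'E'
from h import *
for n_ in("side","top"):
    f=grab_frame(n_); cv2.imwrite(f"pics/{n_}23.png",f)
crop(cv2.imread('pics/side23.png'),150,90,250,170,7,'pics/s23z.png')
crop(cv2.imread('pics/top23.png'),125,170,195,250,7.5,'pics/t23z.png')
print(state()['joint_pos'].round(2))
E
```

```text
time: 45.12
tcp_pos: [0.419, 0.0602, 0.2578]
tcp_rot: [0.742, 0.671, 0.001, -0.002]
ft_force: [0.8, 0.5, 0.5]
gripper_width: 0.04
[-1.15  0.03  0.96  2.15 -0.03  0.98 -0.26]
```

View pics/s23z.png

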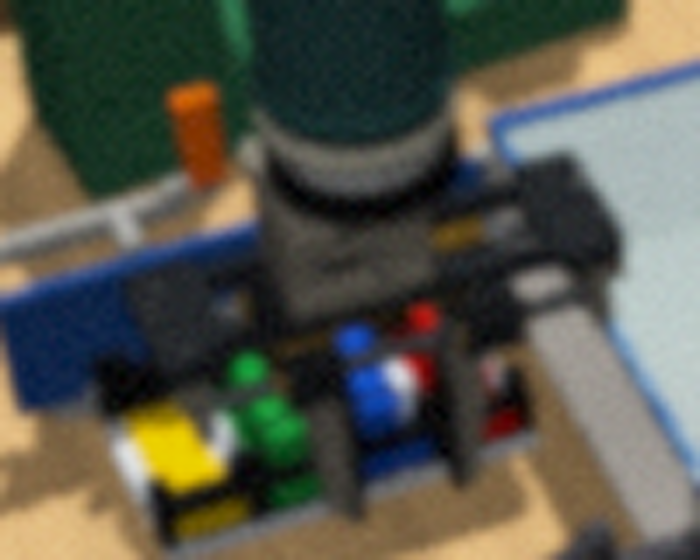

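View pics/t23z.png

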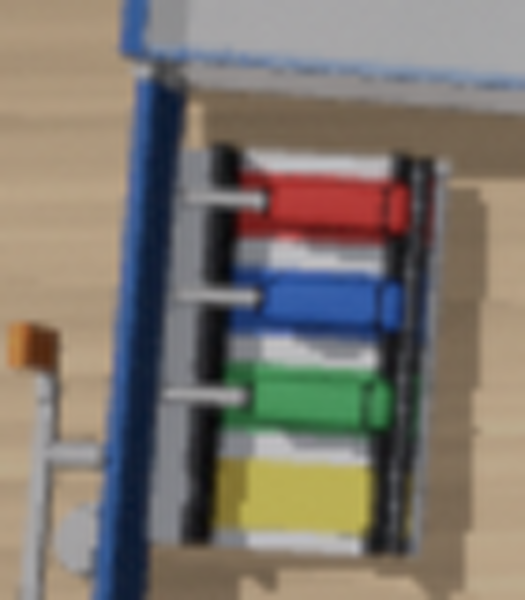

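View pics/top23.png

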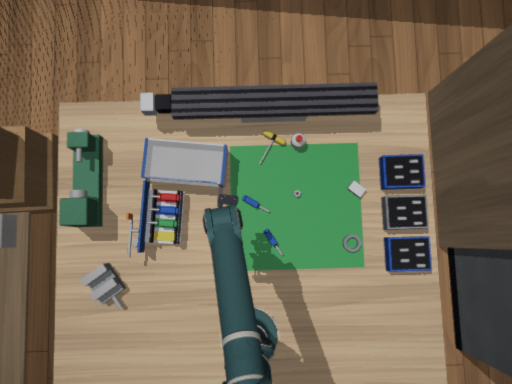

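```bash
python3 - <<'E'
from h import *
a=cv2.imread('pics/top0.png');b=cv2.imread('pics/top23.png');c=cv2.imread('pics/top5.png');s0=cv2.imread('pics/side0.png');s1=cv2.imread('pics/side23.png')
r=lambda f:cv2.resize(f[225:260,120:160],None,fx=6,fy=6,interpolation=cv2.INTER_CUBIC)
cv2.imwrite('pics/ch.png',np.hstack([r(a),r(c),r(b)]))
r=lambda f:cv2.resize(f[110:170,130:190],None,fx=6,fy=6,interpolation=cv2.INTER_CUBIC)
cv2.imwrite('pics/chs.png',np.hstack([r(s0),r(s1)]))
E
```

```text
(no output)
```

View pics/ch.png

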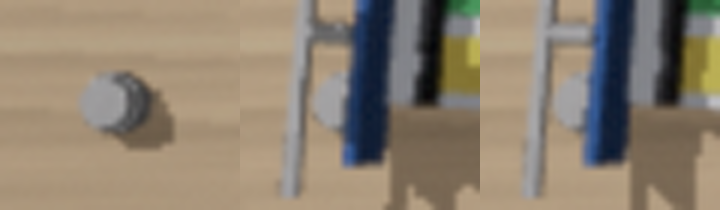

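View pics/chs.png

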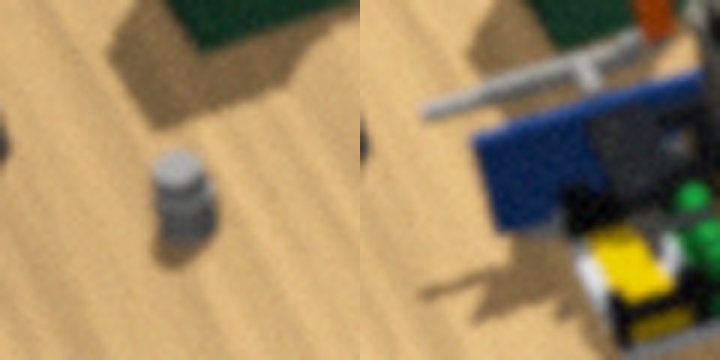

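```bash
python3 - <<'E'
from h import *
hs=np.array([.6096,.3803]);a=np.radians(174.7);u=np.array([np.cos(a),np.sin(a)]);n=np.array([-u[1],u[0]])
p=onz('top',(137.6,241.8),.05)[:2];print('chuck',p,(p-hs)@u,(p-hs)@n)
fs=[cv2.imread(f'pics/top{k}.png').astype(float) for k in(0,5,11,14,19,23)]
for y in(239,240,241,242,243,244):
  print(y,[f[y,129:138].mean(1).round(0).astype(int).tolist() for f in (fs[0],fs[1],fs[5])])
# blue-minus-red index edge
for f in fs:
  s=(f[:,:,2]-f[:,:,0])[239:245,126:137].mean(0); h=(s[0]+s[-1])/2; i=np.where(s<h)[0][0]; print(126+i-1+(s[i-1]-h)/(s[i-1]-s[i]))
for f in fs:
  s=(f[:,:,2]-f[:,:,0])[230:250,134:137].mean(1); print(s.round(0).astype(int))
E
```

```text
chuck [0.37259486 0.42011917] 0.23966999253139046 -0.017756628777229996
239 [[148, 148, 148, 148, 149, 153, 159, 158, 157], [158, 104, 114, 151, 161, 164, 163, 163, 155], [162, 141, 108, 152, 160, 164, 163, 164, 156]]
240 [[148, 149, 148, 149, 152, 155, 157, 157, 156], [158, 103, 120, 154, 161, 162, 164, 161, 152], [162, 139, 111, 154, 162, 164, 163, 162, 157]]
241 [[151, 151, 151, 150, 154, 156, 157, 158, 155], [159, 101, 135, 158, 163, 162, 162, 158, 116], [161, 126, 120, 157, 162, 164, 164, 162, 155]]
242 [[152, 151, 151, 152, 153, 156, 157, 155, 155], [159, 102, 135, 159, 162, 162, 161, 156, 103], [161, 123, 124, 158, 162, 163, 162, 160, 153]]
243 [[146, 147, 146, 147, 149, 157, 156, 154, 154], [159, 102, 133, 153, 161, 162, 160, 154, 103], [159, 111, 132, 155, 161, 162, 160, 156, 118]]
244 [[142, 142, 142, 142, 144, 153, 155, 154, 153], [159, 99, 139, 132, 157, 162, 160, 153, 103], [159, 110, 128, 147, 159, 162, 160, 154, 113]]
133.19230769230768
127.52849740932642
127.51822916666667
127.6547619047619
127.66363636363636
127.65950920245399
[48 48 46 47 47 46 46 38 19  8  2  0  0  1  2 10 31 45 46 48]
[ 1  5 31 47 48 48 45 24  6  0  0  0  0  0  0  1 18 41 46 46]
[ 0  3 29 48 48 47 45 24  6  1  0  0  0  0  0  0 17 40 44 46]
[ 0  2 29 48 48 47 44 24  6  0  0  0  0  0  0  1 17 41 45 46]
[ 1  2 29 48 48 48 44 25  6  0  0  0  0  0  0  1 18 41 45 46]
[ 1  3 29 48 48 48 45 24  6  1  0  0  0  0 -1  1 17 41 45 46]
```

```bash
python3 -c "
from h import *
delta([.4690,.4277,.25],Rdown(np.radians(-95.7)))"
```

```text
shift [366.7  15.    9.1] turn [-0.004 -0.002  1.576]
```

```bash
python3 -m handwheel '[[[-0.13,46,1.9,0,0,0,0],[-0.13,46,1.9,0,0,0,0],[-0.13,46,1.9,0,0,0,0],[-0.13,46,1.9,0,0,0,0],[-0.13,46,1.9,0,0,0,0],[-0.13,46,1.9,0,0,0,0],[-0.13,46,1.9,0,0,0,0],[-0.13,45,1.9,0,0,0,0],[-0.13,0,0,0,0,0,0.158],[-0.13,0,0,0,0,0,0.158],[-0.13,0,0,0,0,0,0.158],[-0.13,0,0,0,0,0,0.158],[-0.13,0,0,0,0,0,0.158],[-0.13,0,0,0,0,0,0.158],[-0.13,0,0,0,0,0,0.158],[-0.13,0,0,0,0,0,0.158],[-0.13,0,0,0,0,0,0.156],[-0.13,0,0,0,0,0,0.156],[-0.13,0,0,0,0,0,0],[-0.13,0,0,0,0,0,0]]]'
python3 - <<'E'
from h import *
delta([.4690,.4277,.161],Rdown(np.radians(-95.7)))
for n_ in("side","top"):
    f=grab_frame(n_); cv2.imwrite(f"pics/{n_}24.png",f)
crop(cv2.imread('pics/side24.png'),130,70,250,170,6,'pics/s24z.png')
print(state()['joint_pos'].round(2))
E
```

```text
time: 47.72
tcp_pos: [0.4679, 0.429, 0.2573]
tcp_rot: [0.999, -0.047, -0.001, -0.001]
ft_force: [-0.6, -1.0, 0.5]
gripper_width: 0.0401
shift [ 1.5  1.3 96.3] turn [-0.001  0.002  0.006]
[-1.54  0.64  1.12  1.67 -0.62  1.22 -1.94]
```

View pics/s24z.png

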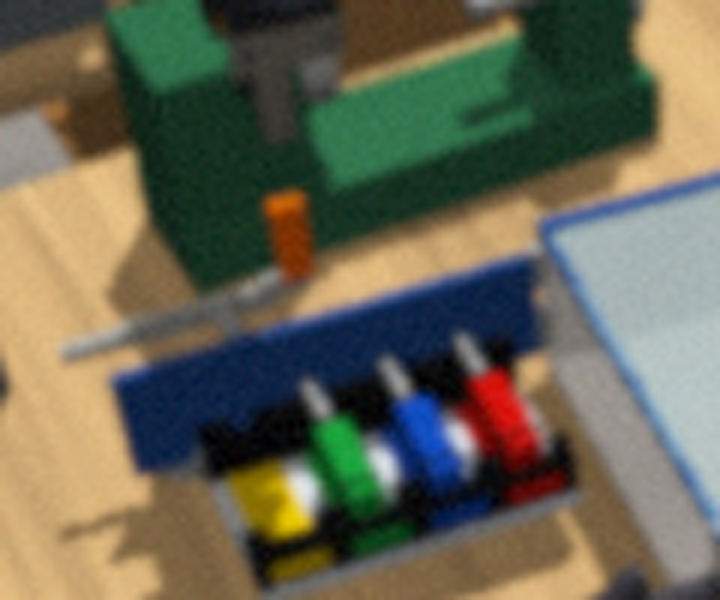

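```bash
python3 -m handwheel '[[[-0.13,1.5,1.3,30,0,0,0],[-0.13,0,0,30,0,0,0],[-0.13,0,0,26,0,0,0],[-0.13,0,0,10,0,0,0],[-0.13,0,0,0,0,0,0],[-1,0,0,0,0,0,0],[-1,0,0,0,0,0,0],[-1,0,0,0,0,0,0],[-1,0,0,0,0,0,0],[-1,0,0,0,0,0,0]]]'
python3 -c "
from h import *
print(state()['joint_pos'].round(2));swing((.6096,.3803),.06)"
```

```text
time: 49.08
tcp_pos: [0.47, 0.4266, 0.1623]
tcp_rot: [0.999, -0.049, -0.001, -0.001]
ft_force: [0.7, -0.8, 3.4]
gripper_width: 0.0097
[-1.48  0.74  1.03  1.75 -0.72  1.07 -1.87]
row [-1.69  8.66 -0.01] [-0.0001 -0.0001 -0.06  ] radius 0.14704471560267696
```

```bash
python3 -m handwheel '[[[-1,2.2,0,2.05,0,-0.04,0],[-1,2.2,0,2.05,0,-0.04,0],[-1,2.2,0,2.05,0,-0.04,0],[-1,2.2,0,2.05,0,-0.04,0],[-1,2.2,0,2.05,0,-0.04,0],[-1,2.2,0,2.05,0,-0.04,0],[-1,2.2,0,2.05,0,-0.04,0],[-1,2.2,0,2.05,0,-0.04,0],[-1,0,0,0,0,0,0]]]'
python3 -c "
from h import *
print(state()['joint_pos'].round(2));swing((.6096,.3803),.05)
s=state();R=Rn.from_quat(s['tcp_rot']).as_matrix();print(np.degrees(np.arctan2(R[1,1],R[0,1])))"
```

```text
time: 50.2
tcp_pos: [0.4854, 0.4254, 0.1432]
tcp_rot: [0.986, -0.048, -0.16, -0.009]
ft_force: [0.5, 0.2, 2.5]
gripper_width: 0.0098
[-1.21  0.85  0.88  1.55 -0.79  1.4  -1.8 ]
row [-1.4   6.44  0.45] [-0.0158 -0.0001 -0.0474] radius 0.13215808555246672
-95.62774865011534
```

```bash
python3 -m handwheel '[[[-1,-1.4,6.44,0.45,-0.0158,0,-0.0474],[-1,-1.4,6.44,0.45,-0.0158,0,-0.0474],[-1,-1.4,6.44,0.45,-0.0158,0,-0.0474],[-1,-1.4,6.44,0.45,-0.0158,0,-0.0474],[-1,-1.4,6.44,0.45,-0.0158,0,-0.0474],[-1,-1.4,6.44,0.45,-0.0158,0,-0.0474],[-1,-1.4,6.44,0.45,-0.0158,0,-0.0474],[-1,-1.4,6.44,0.45,-0.0158,0,-0.0474],[-1,-1.4,6.44,0.45,-0.0158,0,-0.0474],[-1,-1.4,6.44,0.45,-0.0158,0,-0.0474],[-1,-1.4,6.44,0.45,-0.0158,0,-0.0474],[-1,-1.4,6.44,0.45,-0.0158,0,-0.0474],[-1,-1.4,6.44,0.45,-0.0158,0,-0.0474],[-1,-1.4,6.44,0.45,-0.0158,0,-0.0474],[-1,0,0,0,0,0,0]]]'
cat > ck.py <<'E'
from h import *
s=state();R=Rn.from_quat(s['tcp_rot']).as_matrix();print('head',np.degrees(np.arctan2(R[1,1],R[0,1])),'tilt',R[2].round(3),'mom',s['moment'].round(2),s['joint_pos'].round(2))
swing((.6096,.3803),.05)
E
python3 ck.py
```

```text
time: 52.08
tcp_pos: [0.4851, 0.335, 0.1435]
tcp_rot: [0.943, 0.293, -0.152, 0.047]
ft_force: [0.8, 1.6, 0.3]
gripper_width: 0.0102
head -55.534363917276366 tilt [-0.313 -0.001 -0.95 ] mom [ 0.21 -0.48  0.18] [-1.18  0.78  0.81  1.63 -0.5   1.31 -1.19]
row [-1.42  6.45  0.46] [-0.0157 -0.     -0.0475] radius 0.13243337013584905
```

```bash
python3 -m handwheel '[[[-1,-1.42,6.45,0.46,-0.0157,0,-0.0475],[-1,-1.42,6.45,0.46,-0.0157,0,-0.0475],[-1,-1.42,6.45,0.46,-0.0157,0,-0.0475],[-1,-1.42,6.45,0.46,-0.0157,0,-0.0475],[-1,-1.42,6.45,0.46,-0.0157,0,-0.0475],[-1,-1.42,6.45,0.46,-0.0157,0,-0.0475],[-1,-1.42,6.45,0.46,-0.0157,0,-0.0475],[-1,-1.42,6.45,0.46,-0.0157,0,-0.0475],[-1,-1.42,6.45,0.46,-0.0157,0,-0.0475],[-1,-1.42,6.45,0.46,-0.0157,0,-0.0475],[-1,-1.42,6.45,0.46,-0.0157,0,-0.0475],[-1,-1.42,6.45,0.46,-0.0157,0,-0.0475],[-1,-1.42,6.45,0.46,-0.0157,0,-0.0475],[-1,0,0,0,0,0,0]]]'
python3 ck.py; python3 - <<'E'
from h import *
f=grab_frame('side');crop(f,180,60,300,180,5,'pics/s25z.png')
E
```

```text
time: 53.82
tcp_pos: [0.5378, 0.2688, 0.1434]
tcp_rot: [0.8, 0.578, -0.129, 0.092]
ft_force: [-0.0, 0.5, 2.2]
gripper_width: 0.0101
head -18.33462767569304 tilt [-0.313 -0.001 -0.95 ] mom [ 0.11 -0.18  0.16] [-1.11  0.73  0.74  1.66 -0.26  1.15 -0.64]
row [-1.42  6.46  0.46] [-0.0157 -0.0001 -0.0475] radius 0.13260292581811178
```

View pics/s25z.png

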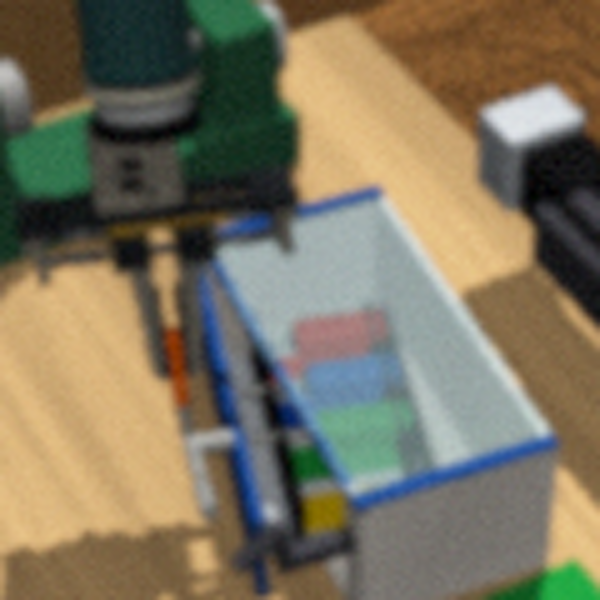

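```bash
python3 -m handwheel '[[[-1,-1.42,6.46,0.46,-0.0157,0,-0.0475],[-1,-1.42,6.46,0.46,-0.0157,0,-0.0475],[-1,-1.42,6.46,0.46,-0.0157,0,-0.0475],[-1,-0.71,3.23,0.23,-0.0079,0,-0.0238],[-1,0,0,0,0,0,0]]]'
python3 ck.py; python3 -m handwheel '[[[-1,-0.71,3.23,0.23,-0.0079,0,-0.0238],[-1,0,0,0,0,0,0]]]'; python3 ck.py
```

```text
time: 54.5
tcp_pos: [0.5584, 0.258, 0.1434]
tcp_rot: [0.747, 0.646, -0.121, 0.103]
ft_force: [0.1, -1.0, 3.3]
gripper_width: 0.01
head -8.268602208269467 tilt [-0.314 -0.002 -0.95 ] mom [-0.04 -0.19  0.2 ] [-1.08  0.72  0.71  1.66 -0.21  1.1  -0.49]
row [-1.42  6.46  0.46] [-0.0157 -0.0001 -0.0475] radius 0.13263580983013545
time: 54.75
tcp_pos: [0.5616, 0.2566, 0.1434]
tcp_rot: [0.738, 0.656, -0.119, 0.105]
ft_force: [0.2, 0.3, 3.8]
gripper_width: 0.0099
head -6.777683973205736 tilt [-0.314 -0.001 -0.95 ] mom [-0.03 -0.11  0.19] [-1.08  0.72  0.7   1.66 -0.2   1.09 -0.47]
row [-1.42  6.46  0.46] [-0.0157 -0.0001 -0.0475] radius 0.13264485816669433
```

```bash
python3 -m handwheel '[[[-1,-0.28,1.3,0.09,-0.0031,0,-0.0095],[-1,0,0,0,0,0,0]]]'; python3 ck.py;  python3 -m handwheel '[[[-1,-0.28,1.3,0.09,-0.0031,0,-0.0095],[-1,0,0,0,0,0,0],[-1,0,0,0,0,0,0]]]'; python3 ck.py
```

```text
time: 55.0
tcp_pos: [0.562, 0.2565, 0.1433]
tcp_rot: [0.735, 0.659, -0.119, 0.105]
ft_force: [-2.8, 1.5, 4.8]
gripper_width: 0.0098
head -6.253973150157495 tilt [-0.314 -0.003 -0.95 ] mom [-0.14  0.34 -0.3 ] [-1.07  0.72  0.7   1.66 -0.2   1.09 -0.47]
row [-1.46  6.45  0.46] [-0.0157 -0.0002 -0.0475] radius 0.13260299141706852
time: 55.38
tcp_pos: [0.5621, 0.2565, 0.1431]
tcp_rot: [0.732, 0.663, -0.12, 0.104]
ft_force: [-5.6, 1.3, 7.0]
gripper_width: 0.0098
head -5.741737332162808 tilt [-0.313 -0.006 -0.95 ] mom [-0.04  1.13 -0.81] [-1.07  0.72  0.7   1.66 -0.19  1.09 -0.46]
row [-1.52  6.44  0.46] [-0.0157 -0.0003 -0.0475] radius 0.1325759316610155
```

```bash
python3 -m handwheel '[[[-1,-2.28,0,-1.95,0,0.04,0],[-1,-2.28,0,-1.95,0,0.04,0],[-1,-2.28,0,-1.95,0,0.04,0],[-1,-2.28,0,-1.95,0,0.04,0],[-1,-2.28,0,-1.95,0,0.04,0],[-1,-2.28,0,-1.95,0,0.04,0],[-1,-2.28,0,-1.95,0,0.04,0],[-1,0,0,0,0,0,0]]]'
python3 - <<'E'
from h import *
f=grab_frame('side');crop(f,180,60,300,180,5,'pics/s26z.png')
E
```

```text
time: 56.38
tcp_pos: [0.5607, 0.2437, 0.1599]
tcp_rot: [0.742, 0.671, -0.016, 0.01]
ft_force: [-6.0, 1.3, 6.7]
gripper_width: 0.0095
```

View pics/s26z.png

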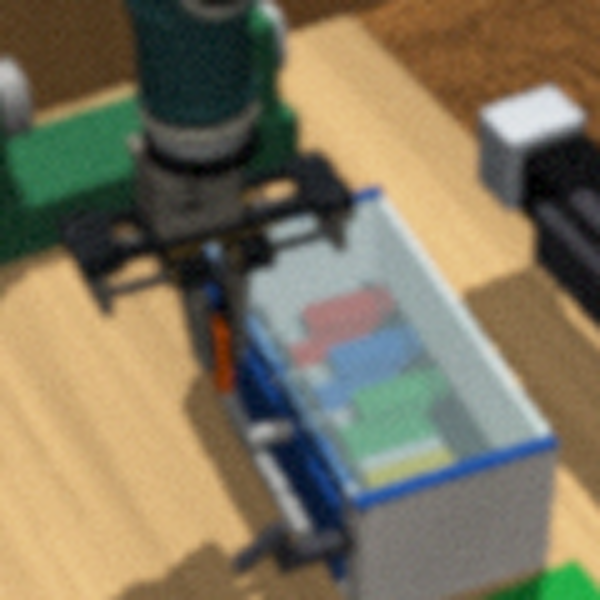

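Bar is down behind the catch. Release and retreat.

```bash
python3 -m handwheel '[[[-0.13,0,0,0,0,0,0],[-0.13,0,0,0,0,0,0],[-0.13,0,0,0,0,0,0],[-0.13,0,0,-20,0,0,0],[-0.13,0,0,-30,0,0,0],[-0.13,0,0,-40,0,0,0],[-0.13,-50,-50,-10,0,0,0],[-0.13,-40,-40,0,0,0,0],[-0.13,-40,-40,0,0,0,0],[-0.13,-50,0,0,0,0,0],[-0.13,-50,0,0,0,0,0],[-0.13,-50,0,0,0,0,0],[-0.13,-50,0,0,0,0,0],[-0.13,0,0,0,0,0,0],[-0.13,0,0,0,0,0,0]]]'
python3 - <<'E'
from h import *
for n_ in("side","top"):
    f=grab_frame(n_); cv2.imwrite(f"pics/{n_}27.png",f)
crop(cv2.imread('pics/side27.png'),200,80,320,180,6,'pics/s27z.png')
crop(cv2.imread('pics/top27.png'),120,130,240,260,4.5,'pics/t27z.png')
fs=[cv2.imread(f'pics/top{k}.png').astype(float) for k in(0,27)]
for f in fs:
  d=(f[:,:,2]-f[:,:,0]); m=(d[232:252,128:150]<20); ys,xs=np.where(m); print(m.sum(),xs.mean()+128,ys.mean()+232)
fs=[cv2.imread(f'pics/side{k}.png').astype(float) for k in(0,27)]
for f in fs:
  d=(f[:,:,2]-f[:,:,0]); m=(d[132:153,152:170]<20); ys,xs=np.where(m); print(m.sum(),xs.mean()+152,ys.mean()+132)
r=lambda f:cv2.resize(f[225:260,120:160],None,fx=8,fy=8,interpolation=cv2.INTER_CUBIC)
cv2.imwrite('pics/ch2.png',np.hstack([r(cv2.imread('pics/top0.png')),r(cv2.imread('pics/top27.png'))]))
E
```

```text
time: 58.3
tcp_pos: [0.4086, -0.0626, 0.2719]
tcp_rot: [0.741, 0.671, -0.014, 0.012]
ft_force: [0.1, -0.1, -0.0]
gripper_width: 0.0404
95 138.83157894736843 241.68421052631578
95 137.6315789473684 241.56842105263158
106 160.06603773584905 142.82075471698113
101 159.78217821782178 142.1089108910891
```

View pics/s27z.png

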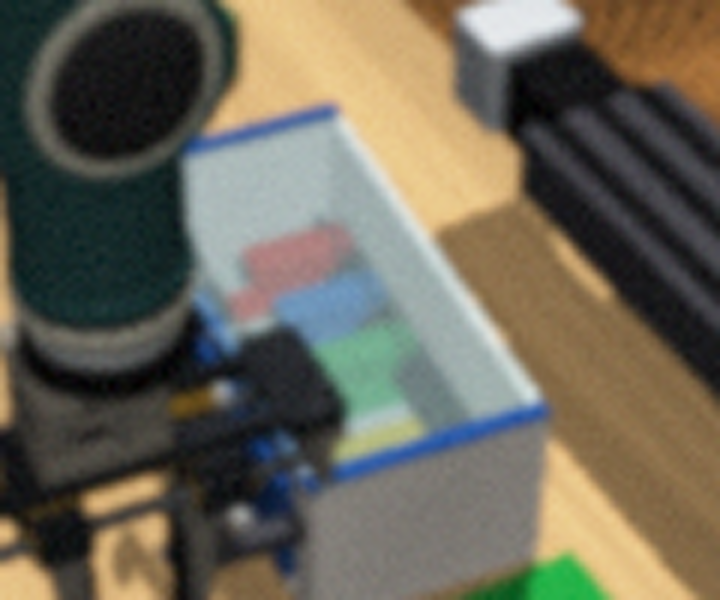

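View pics/t27z.png

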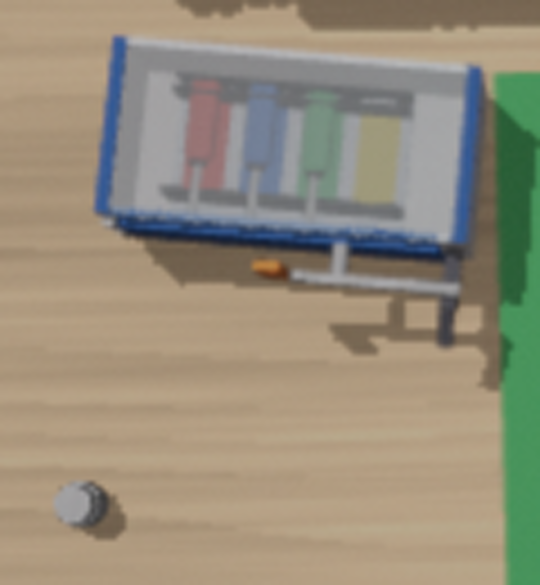

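View pics/ch2.png

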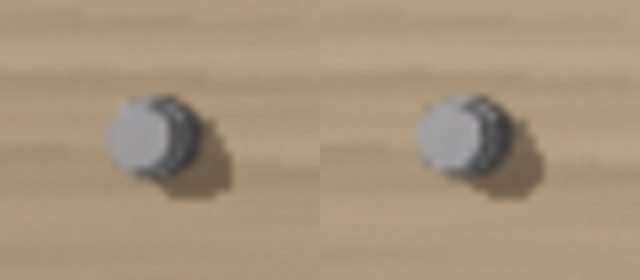

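```bash
python3 -m handwheel '[[[0,-55,0,0,0,0,0],[0,-55,0,0,0,0,0],[0,-55,0,0,0,0,0],[0,0,0,0,0,0,0],[0,0,0,0,0,0,0]]]'
python3 - <<'E'
from h import *
for n_ in("side","top"):
    f=grab_frame(n_); cv2.imwrite(f"pics/{n_}28.png",f)
r=lambda f:cv2.resize(f[90:185,205:290],None,fx=4.4,fy=4.4,interpolation=cv2.INTER_CUBIC)
cv2.imwrite('pics/cmp.png',np.hstack([r(cv2.imread('pics/side0.png')),r(cv2.imread('pics/side28.png'))]))
a=cv2.imread('pics/top0.png').astype(np.float32);b=cv2.imread('pics/top28.png').astype(np.float32)
w=lambda f:cv2.cvtColor(f[180:202,170:228],cv2.COLOR_BGR2GRAY)
print('gate/latch shift px',cv2.phaseCorrelate(w(a),w(b)), np.abs(w(a)-w(b)).mean())
E
```

```text
time: 59.02
tcp_pos: [0.3924, -0.2258, 0.2775]
tcp_rot: [0.74, 0.672, -0.016, 0.012]
ft_force: [-0.3, -0.4, 0.3]
gripper_width: 0.0458
gate/latch shift px ((0.027537241861463002, -0.02882959847085864), 0.9851680253114965) 3.3161752
```

View pics/cmp.png

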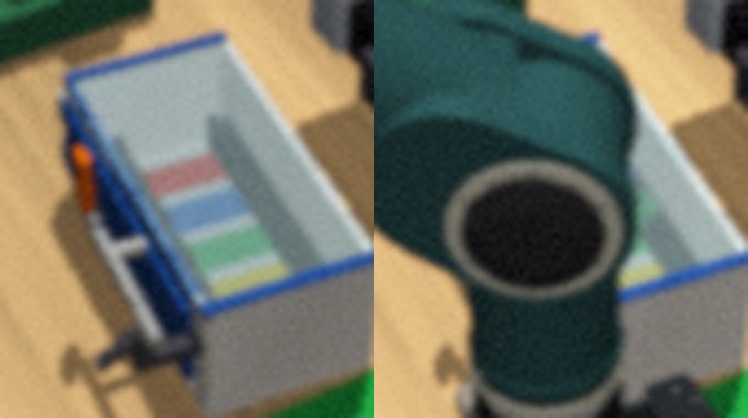

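View pics/top28.png

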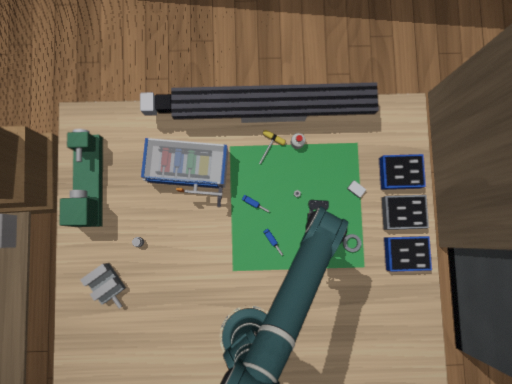

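```bash
python3 -m handwheel '[[[0,-50,50,0,0,0,0],[0,-50,50,0,0,0,0],[0,0,50,0,0,0,0],[0,0,50,0,0,0,0],[0,0,0,0,0,0,0],[0,0,0,0,0,0,0]]]'
python3 - <<'E'
from h import *
f=grab_frame('side'); cv2.imwrite("pics/side29.png",f)
r=lambda f:cv2.resize(f[90:185,205:290],None,fx=4.4,fy=4.4,interpolation=cv2.INTER_CUBIC)
cv2.imwrite('pics/cmp2.png',np.hstack([r(cv2.imread('pics/side0.png')),r(f)]))
E
```

```text
time: 59.88
tcp_pos: [0.5678, -0.3293, 0.2806]
tcp_rot: [0.741, 0.671, -0.016, 0.011]
ft_force: [-1.0, 0.3, -0.3]
gripper_width: 0.046
```

View pics/cmp2.png

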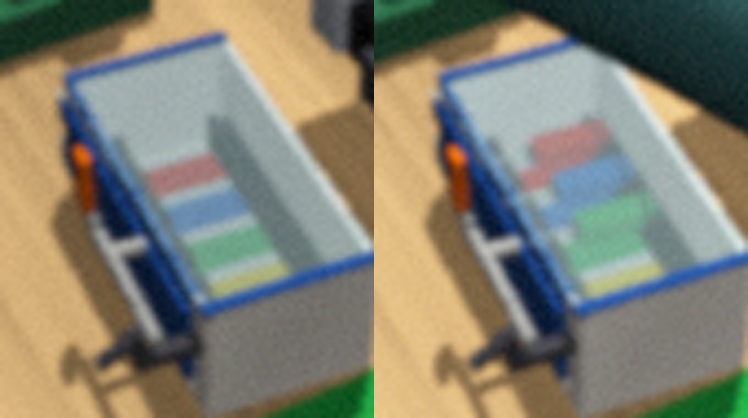

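Gate and latch look the same as at the start, and the three drivers are inside in their cradles. Handing in.

```bash
python3 -c "
from plant import *
print(close_job())"
```

```text
the job is handed in; nothing more can be done
None
```

The red, blue and green drivers are in their own cradles with tips towards the panel. I swung the gate shut and lowered the latch bar back into its catch, then handed the job in at about 60 s. There was no yellow driver on the bench. Of the three blue lookalikes I took the one farthest from the base.

**Last checks:**
- **Gate and latch:** the view from above matches the start to 0.03 px, and the side view shows the latch bar down in its catch, as at the start.
- **Drivers:** all three lie level in their notches, within about 2 mm of the seat where I measured it. The blue one first came down about 7 mm too far forward, so I re-gripped it and slid it back before closing.
- **Collet chuck (failed):** the open gate brushed it and pushed it about 4 mm. I left it there rather than handle it.
- **Other bystanders:** no other bystander looked moved in the last pictures; I did not measure them.

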